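Click the tube rotor onto the mixer's sloping shaft and switch it on

ROBOT

A 6-joint arm with a two-finger parallel gripper is mounted at the origin on the work surface. World frame = base frame: x ahead of the robot, y to its left, z up, the work surface at z = 0. Lengths are in mm, angles in rad, forces in N, time in s.
With the tool pointing down it reaches from about 400 to 825 mm from the base axis. Payload 7 kg.
Tool frame: the origin (TCP) lies at the very end of the fingers, on their centre line; the grasp point (between the pads) lies 19 mm behind it; z points along the fingers, y is the direction in which the jaws open and shut (so a half turn about z gives the same grasp; the last joint's range is limited). The gripper opens to 85 mm and grips with 20 to 120 N. Pads are 22 mm wide; open, the fingers measure 114 mm over their backs; the gripper's body (76 mm by 85 mm) begins 54 mm behind the grasp point. The pads swing forward as they close: fully open they stand 13 mm farther back than shut.
Start: joints at [-1.034, 0.359, 0.012, 0, -1.224, -0.288], TCP at [166.187, -654.2, 231.302] pointing down, gripper open.
Joint ranges: [-3.07, 3.07], [-1.43, 2.12], [-1.02, 1.25], [-3.03, 1.67], [-3.05, -0], [-3.03, 3.03]. Speed limits (rad/s): [2.39, 2.39, 3.01, 3.14, 3.14, 3.14].

INTERFACE

Orientations are given as a rotation vector (axis times angle).
In Python, from workcell import * gives the robot as it stands.
- The arm moves only by the shell command python3 -m creep 'ROWS' [OPENING] [FORCE]. ROWS is JSON, a list of rows, each a list of 2 entries, a list of its own where there are three numbers: the shift along the tool's x, y, z in cm, then the turn, a rotation vector about the tool's x, y, z in degrees. A call has 1 to 8 rows; each row is the pose to reach, as a shift and turn from the pose commanded when the call began, along the tool's axes at that moment; what a row does not reach only later rows make up. A row lasts 1/12 s, in which the tool goes at most 41.7 mm and 7.16 degrees, less where a joint would pass 70% of its speed; a pose out of reach is approached as far as the arm can. A call with a gripper value outside its range is refused whole. OPENING is the closure, from -1 (fully open) to 1 (shut), so that 0 is half open, set as the call begins (- or left out, the last holds). The fingers move at their own pace and stop on an object; FORCE is the grip in N (left out, the last holds). Time passes only in rows, so rows that repeat a pose let the fingers close. It gives the time, the measured TCP pose, the force and the opening at its end, in the units of the state.
- sense(): the state, without advancing time (a new reading comes with each control period).
- grab_frame(name): name is "scene" or "top" or "wrist"; returns a dict with "img" (420x560x3 uint8, blue, green, red), "fx", "fy", "cx", "cy" (pixels), "world_to_cam" (4x4, takes a point from world to camera coordinates). Camera axes: x right, y down, z forward; pixel columns grow to the right and rows downward; lengths in mm; the calibration is good to about 2 mm. A picture is of the moment at which its call begins. There is no depth.
- sign_off(): hands the job in, once; it reports no verdict.
The state is a dict: "time_s": time; "q": joint angles; "joint_vel": joint speeds; "joint_torque": joint torques, N m; "tool_pos": TCP position; "ee_rot": TCP orientation; "wrist_force": force on the tool from outside, world axes, zero at the start; "wrist_torque": the same for the moment, N m; "gripper_width": opening from 0.0 (shut) to 1.0 (fully open).
Only numpy, scipy, OpenCV 4.12 (cv2) and the standard library are available. Lean on these libraries where they do the work, as an engineer would, in place of code of your own. Each camera call takes 0.05 s, during which the arm holds its last target.

TASK

Fit the blue tube rotor onto the tube mixer: slide its hub down over the sloping steel shaft, past the sprung balls, until they click into the hub and the rotor sits fully home on the collar, and let go of it. Then push the mixer's red-tipped switch lever all the way over to its other side to turn it on. Leave everything else on the bench where it stands.

Things in the scene. Friction and masses are not known exactly. Their poses are not given: they have to be found in the camera images.
- rotor: loose blue tube rotor, 0.2 to 0.4 kg: disc 110 mm across, 10 mm thick, eight dark dots on top, with a round hub 44 mm across rising from its middle to 90 mm above the underside. Starts upright on the bench, disc down. Origin: centre of the underside; z up the hub. A 24.5 mm bore runs right through, with a groove (31 mm wide) for the balls 68 to 80 mm up. Disc end goes on first, at any turn
- shaft: the mixer's fixed shaft: steel rod 22 mm across, leaning 32 degrees (0.56 rad) to the mixer's front (robot side), rising from a dark collar 34 mm across. Origin: on its axis at the collar's upper face, where the rotor's underside must rest, 125 mm above the bench; z up the rod, y level, to the mixer's left. With the rotor home, both origins and z axes coincide
- rotor_grip (a point): point on the rotor's axis inside the hub, 66 mm up from the underside, good height to grip the hub (44 mm across) with fingers along the hub; frame as the rotor's
- shaft_end (a point): centre of the shaft's free end, 95 mm up from the shaft's origin; the last 8 mm taper to 12 mm across. Sliding on, the hub meets the balls with a bump of 6 to 12 N, then drags at 2 to 6 N, so it stays where it is left part-way and must be pushed along the rod until the balls spring out into the groove at the bottom of the travel
- ball_left (a joint): brass sprung ball (10 mm ball, standing 3 mm proud) on the shaft's +y side, 74 mm up from the shaft's origin: 0 = sprung out, up to 0.004 m = pressed in; about 0.0018 while inside the hub's bore, back to 0 when clicked into the groove
- ball_right (a joint): the same on the shaft's -y side
- mixer: the white tube mixer, fixed to the bench, about 190 mm deep, 150 mm wide and, without its shaft, 150 mm tall, with a low switch wing (115 x 85 mm, 30 mm tall) on its left (+y) side. Origin: on the bench under the housing; z up, x from its front (the side that the shaft leans to) to its back, y to its left. The shaft's origin is at (-10, 0, 125) mm in this frame, the switch's hinge at (-30, 122, 52) mm
- switch (a joint): the toggle lever on the wing: a thin steel stick 80 mm long, hinged about the mixer's y; 0 = off, leaning 0.5 rad to the mixer's front; 1.0 = on, leaning 0.5 rad to its back. Light (about 1 N at the tip), stays where it is left
- switch_tip (a point): centre of the red ball (26 mm across) at the end of the switch lever; about 122 mm above the bench at 0 and at 1, 132 mm half way
- beaker: bystander: clear glass beaker, 72 mm across, 95 mm tall; origin at the centre of its underside. It and the rotor stand at the front left and front right, either way round
- bottle: bystander: amber bottle with dark cap, 68 mm across, 160 mm tall, behind the mixer to its left; origin at the centre of its underside
- tube_rack: bystander: blue rack with capped tubes, 90 x 170 mm, 97 mm tall; origin at the centre of its underside
- dishes: bystander: two stacked clear dishes, 90 mm across, 30 mm tall, in front of the mixer; origin at the centre of the underside
- tip_box: bystander: yellow box with pale lid, 85 x 120 mm, 63 mm tall; origin at the centre of its underside
- vial: bystander: small white jar with red cap, 36 mm across, 62 mm tall, to the right of the mixer; origin at the centre of its underside

How it is judged:
By the outcome, as a careful person would: the job done as asked, in the order asked, and still so for the second after the job is handed in, with the robot touching nothing.
It also fails if it takes over 66 s, if anything falls off the work surface, if the arm or the gripper's body presses on something with over 40 N, if the wrist force passes 120 N, or if a joint passes its speed limit or range.

## Working session

There is one attempt and no reset: what is moved stays moved. The work goes in short steps, Python scripts to look and compute and a shell command to move; the robot and the scene stay as the last step left them, time stands still between calls to the robot, and variables do not carry over. Pictures are saved under pics/ and viewed, and the job is handed in when it is done.

```bash
mkdir -p pics; ls; python3 - <<'E'
from workcell import *
import cv2, numpy as np
print(sense())
for n in ("scene","top","wrist"):
    f=grab_frame(n); cv2.imwrite(f"pics/{n}0.png",f["img"]); np.savez(f"pics/{n}0.npz",**f)
    print(n,f["fx"],f["fy"],f["cx"],f["cy"],np.round(f["world_to_cam"],3).tolist())
E
```

```text
pics
{'time_s': 0.0, 'q': array([-1.03389696e+00,  3.59384680e-01,  1.10764767e-02, -3.52525463e-04,
       -1.22405932e+00, -2.88100035e-01]), 'joint_vel': array([-0.00138918, -0.00152099, -0.00113404,  0.00160741, -0.00057373,
        0.00126443]), 'joint_torque': array([-2.19362032e-04, -5.83315802e+01,  2.93418789e+01,  6.93669498e+00,
       -5.95661739e-03, -1.40018531e-05]), 'tool_pos': array([ 166.08034657, -653.77476634,  230.37232255]), 'ee_rot': array([ 3.89578150e-01, -3.11701419e+00, -2.46948022e-03]), 'wrist_force': array([-0.0667205 ,  0.48646877,  0.14369248]), 'wrist_torque': array([-0.04290677, -0.00461681, -0.07389523]), 'gripper_width': 0.9992202461685119}
scene 444.51968787631887 444.51968787631887 281.27687939040794 202.52642907714164 [[0.681, 0.732, 0.002, -398.977], [0.479, -0.442, -0.758, -158.088], [-0.554, 0.518, -0.652, 1483.15], [0.0, 0.0, 0.0, 1.0]]
top 511.1164245734845 511.1164245734845 275.78391283581794 213.9989564353694 [[0.025, -0.999, -0.021, 5.466], [-0.994, -0.023, -0.103, 581.221], [0.102, 0.023, -0.994, 1369.832], [0.0, 0.0, 0.0, 1.0]]
wrist 308.72122053143823 308.72122053143823 279.1688859755629 204.81807975625694 [[-0.246, 0.969, 0.001, 673.855], [0.932, 0.237, 0.274, -33.741], [0.266, 0.068, -0.962, 378.447], [0.0, 0.0, 0.0, 1.0]]
```

View pics/scene0.png

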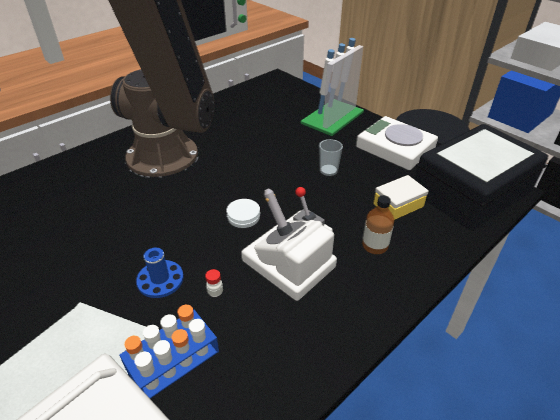

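View pics/top0.png

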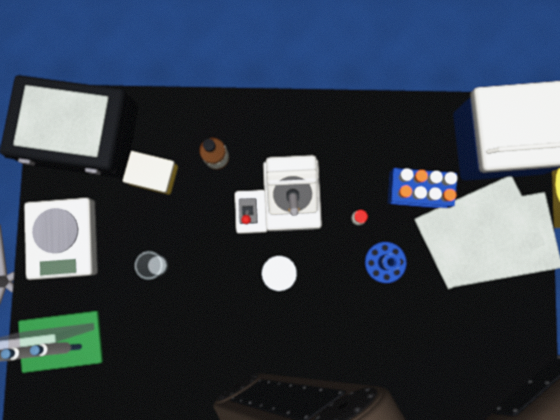

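View pics/wrist0.png

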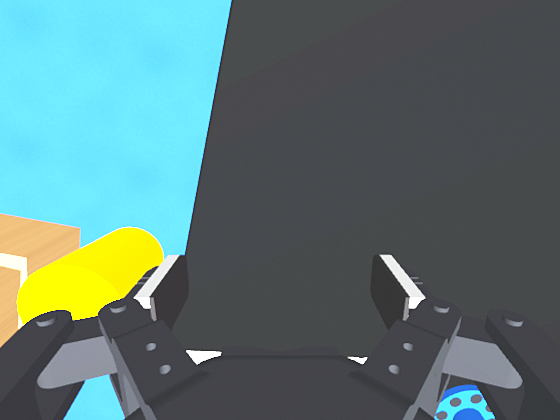

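The scene view shows the rotor at about (160,270), the mixer at (290,250), the shaft tip at (268,193) and the red switch ball at (300,191). In the top view the rotor is at (386,262), the mixer at (292,193) and the red ball at (246,219). Next I'll zoom in on the features.

```bash
python3 - <<'E'
import cv2, numpy as np
def crop(n,x0,y0,x1,y1,s,o):
    im=cv2.imread(f"pics/{n}0.png")[y0:y1,x0:x1]
    im=cv2.resize(im,None,fx=s,fy=s,interpolation=cv2.INTER_CUBIC)
    for x in range((x0//10+1)*10,x1,10):
        cv2.line(im,((x-x0)*s,0),((x-x0)*s,6),(0,255,255),1); cv2.putText(im,str(x),((x-x0)*s-10,18),0,.35,(0,255,255),1)
    for y in range((y0//10+1)*10,y1,10):
        cv2.line(im,(0,(y-y0)*s),(6,(y-y0)*s),(0,255,255),1); cv2.putText(im,str(y),(8,(y-y0)*s+4),0,.35,(0,255,255),1)
    cv2.imwrite(f"pics/{o}.png",im); print(im.shape)
crop("scene",235,180,345,300,5,"c_scene_mixer")
crop("top",225,145,335,245,6,"c_top_mixer")
crop("scene",130,240,200,300,8,"c_scene_rotor")
crop("top",355,230,415,290,8,"c_top_rotor")
E
```

```text
(600, 550, 3)
(600, 660, 3)
(480, 560, 3)
(480, 480, 3)
```

View pics/c_scene_mixer.png

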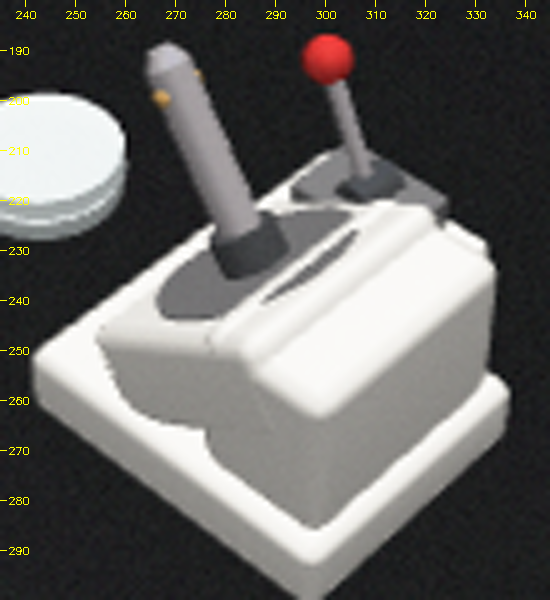

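View pics/c_top_mixer.png

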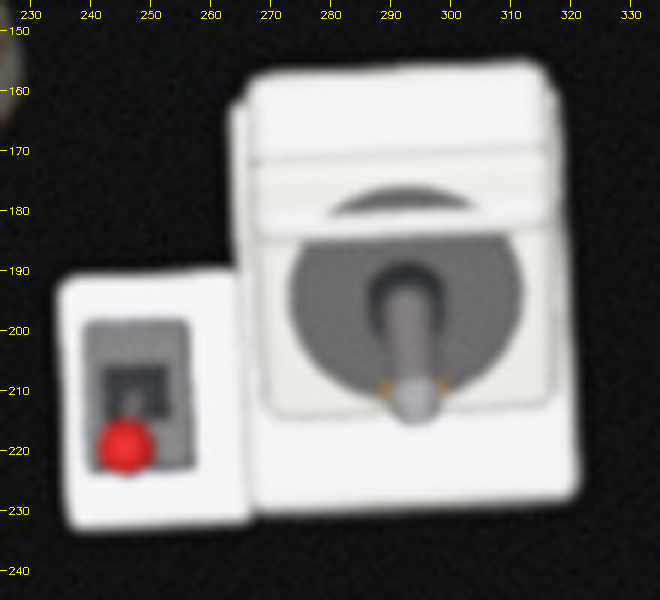

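View pics/c_scene_rotor.png

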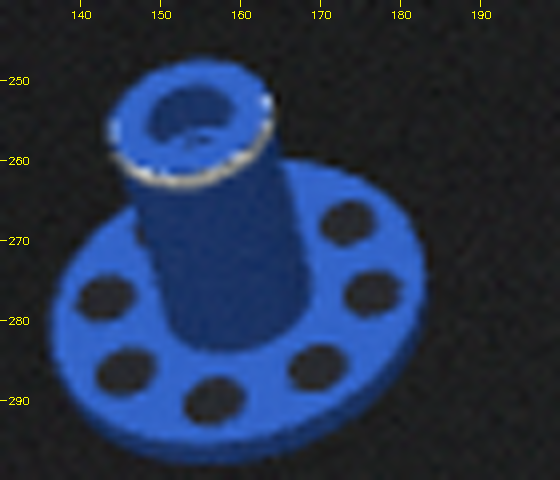

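View pics/c_top_rotor.png

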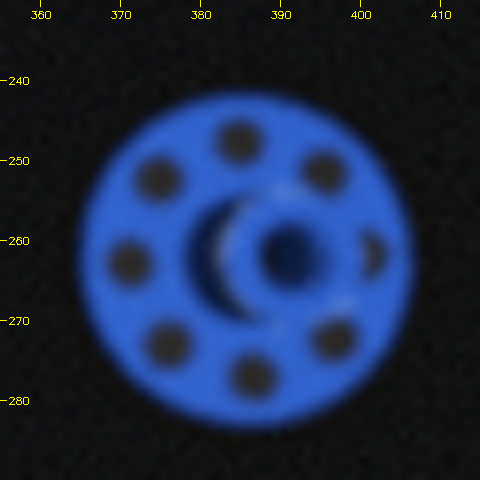

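```bash
cat > h.py <<'E'
import cv2, numpy as np
from scipy.optimize import least_squares, minimize
from scipy.spatial.transform import Rotation as R
def proj(f,P):
    P=np.atleast_2d(P); M=f["world_to_cam"]; c=P@M[:3,:3].T+M[:3,3]
    return np.c_[f["fx"]*c[:,0]/c[:,2]+f["cx"], f["fy"]*c[:,1]/c[:,2]+f["cy"]]
a=np.radians(32)
AX=np.array([-np.sin(a),0,np.cos(a)])
def mix(p,P):
    c,s=np.cos(p[2]),np.sin(p[2])
    return np.atleast_2d(P)@np.array([[c,-s,0],[s,c,0],[0,0,1]]).T+[p[0],p[1],0]
E
python3 - <<'E'
from h import *
T=np.load("pics/top0.npz"); S=np.load("pics/scene0.npz")
# red ball centroid
def cen(f,m):
    y,x=np.nonzero(m); return x.mean(),y.mean()
def red(f,x0,y0,x1,y1):
    im=f["img"].astype(int); m=(im[...,2]>120)&(im[...,1]<90)&(im[...,0]<90)
    k=np.zeros_like(m); k[y0:y1,x0:x1]=1; return cen(f,m&k)
rt=red(T,235,205,260,232); rs=red(S,290,180,315,205); print("red",rt,rs)
sh=np.array([-10,0,125.])
tip=np.array([-30,122,52])+80*np.array([-np.sin(.5),0,np.cos(.5)])
L=np.array([tip,sh+95*AX,sh+74*AX+[0,12.5,0],sh+74*AX-[0,12.5,0],sh])
ot=np.array([rt,(294,212.5),(289.,209.3),(298.8,209.2),(292.4,196)])
os_=np.array([rs,(268.3,190.5),(267.2,199.5)[:2],(274.3,194.7),(285,230)])
# scene: which ball is left? try both orders via visual check
w=np.array([1,.6,1,1,.3])[:,None]
for sw in (0,1):
    o2=os_.copy()
    if sw: o2[[2,3]]=o2[[3,2]]
    r=least_squares(lambda p:np.r_[(w*(proj(T,mix(p,L))-ot)).ravel(),(w*(proj(S,mix(p,L))-o2)).ravel()],[600,0,0],x_scale=[10,10,.05])
    print(sw,r.cost,r.x); print(np.round(proj(T,mix(r.x,L))-ot,2).tolist(),np.round(proj(S,mix(r.x,L))-o2,2).tolist())
th=np.linspace(0,2*np.pi,60)
def ring(x,y,z,r): return np.c_[x+r*np.cos(th),y+r*np.sin(th),np.full(60,z)]
def sil(f,x,y,k=8):
    m=np.zeros((420*k//2,560*k//2),np.uint8)
    m=np.zeros((420,560),np.uint8)
    for A in ([ring(x,y,0,55),ring(x,y,10,55)],[ring(x,y,0,22),ring(x,y,90,22)]):
        h=cv2.convexHull(proj(f,np.vstack(A)).astype(np.float32))
        cv2.fillConvexPoly(m,np.round(h*256).astype(np.int32),255,cv2.LINE_AA,8)
    return m/255.
def blue(f,x0,y0,x1,y1):
    im=f["img"].astype(int); m=((im[...,0]>im[...,2]+25)&(im[...,0]>60)).astype(np.uint8)
    k=np.zeros_like(m); k[y0:y1,x0:x1]=m[y0:y1,x0:x1]
    c,_=cv2.findContours(k,cv2.RETR_EXTERNAL,cv2.CHAIN_APPROX_NONE); o=np.zeros_like(m); cv2.drawContours(o,[max(c,key=cv2.contourArea)],-1,1,-1); return o.astype(float)
bt=blue(T,355,230,420,295); bs=blue(S,125,240,195,303)
for fs in ([(T,bt)],[(S,bs)],[(T,bt),(S,bs)]):
    r=minimize(lambda p:sum(np.abs(sil(f,*p)-b).sum() for f,b in fs),[520,-230],method="Nelder-Mead",options=dict(initial_simplex=[[520,-230],[480,-230],[520,-190]]))
    print("rotor",r.x,r.fun,bt.sum(),bs.sum())
E
```

```text
red (np.float64(245.56944444444446), np.float64(218.77777777777777)) (np.float64(300.0), np.float64(191.0))
0 82.38015965383345 [ 6.27730849e+02 -2.49382310e+01  3.85162788e-02]
[[-0.06, 1.03], [-0.38, 0.01], [-0.7, -0.49], [-0.21, -0.55], [0.45, 0.28]] [[-0.05, 1.03], [-1.02, -1.2], [7.42, -4.5], [-7.46, 5.22], [-2.3, -4.55]]
1 3.377684373426764 [ 6.27499494e+02 -2.55232983e+01  2.94664942e-02]
[[-0.08, 0.7], [-0.36, 0.12], [-0.65, -0.43], [-0.15, -0.4], [0.64, 0.37]] [[0.2, 1.18], [-1.1, -1.24], [0.24, 0.3], [-0.51, 0.38], [-2.52, -4.5]]
rotor [ 457.83582613 -284.04868112] 57.60392156862745 1426.0 1693.0
rotor [ 457.50194529 -283.98287305] 70.25098039215686 1426.0 1693.0
rotor [ 457.49732787 -284.00310839] 128.8156862745098 1426.0 1693.0
```

```bash
python3 - <<'E'
from h import *
T=np.load("pics/top0.npz"); S=np.load("pics/scene0.npz")
sh=np.array([-10,0,125.])
tip=np.array([-30,122,52])+80*np.array([-np.sin(.5),0,np.cos(.5)])
L=np.array([tip,sh+95*AX,sh+74*AX+[0,12.5,0],sh+74*AX-[0,12.5,0]])
ot=np.array([(245.6,218.8),(293.8,212.3),(288.5,208.8),(298.3,208.7)])
o2=np.array([(299.9,191.1),(267.8,190),(273.8,194.2),(266.7,199)])
w=np.array([1,.5,1,1])[:,None]
ax=np.array([sh,sh+95*AX])
def line(f,p,pts):
    q=proj(f,mix(p,ax)); d=q[1]-q[0]; d/=np.linalg.norm(d); n=np.array([-d[1],d[0]]); return (np.array(pts)-q[0])@n
lS=[(276.2,209.5),(280,219.5)]; lT=[(292.4,202.5)]
def res(p): return np.r_[(w*(proj(T,mix(p,L))-ot)).ravel(),(w*(proj(S,mix(p,L))-o2)).ravel(),line(S,p,lS),line(T,p,lT)]
r=least_squares(res,[627,-25,.03],x_scale=[10,10,.05]); print(r.cost,r.x,np.round(res(r.x),2))
p=r.x
for f,n in((T,"top"),(S,"scene")):
    im=f["img"].copy(); k=5; im=cv2.resize(im,None,fx=k,fy=k,interpolation=cv2.INTER_CUBIC)
    th=np.linspace(0,2*np.pi,80)
    def dr(P,c): cv2.polylines(im,[np.int32((proj(f,mix(p,P))+.5)*k)],False,c,1)
    E2=np.cross(AX,[0,1,0])
    for h,rr in((0,17),(0,11),(40,11),(87,11),(95,6)):
        dr(sh+h*AX+rr*(np.cos(th)[:,None]*E2+np.sin(th)[:,None]*np.array([0,1,0])),(0,255,0))
    base=np.array([[-95,-75,0],[95,-75,0],[95,75,0],[-95,75,0],[-95,-75,0]],float); dr(base,(255,0,255))
    c=proj(f,mix(p,[0,20,80]))[0]*k; x,y=int(c[0]-330),int(c[1]-290)
    cv2.imwrite(f"pics/ov_{n}.png",im[y:y+580,x:x+660])
# wrist cam in tool frame
W=np.load("pics/wrist0.npz")["world_to_cam"]
Rt=R.from_rotvec([.38957815,-3.11701419,-.00246948]).as_matrix(); tp=np.array([166.08,-653.77,230.37])
print("cam pos tool",Rt.T@(-W[:3,:3].T@W[:3,3]-tp)); print("cam axes in tool (rows)",np.round(W[:3,:3]@Rt,3))
E
```

```text
2.193726262384926 [ 6.26982459e+02 -2.48790777e+01  2.93458250e-02] [-0.37  0.87 -0.22  0.26 -0.42  0.27  0.07  0.31  0.35  0.88 -0.27 -0.48
  0.8   0.58  0.05  0.64  0.29 -0.09  0.6 ]
cam pos tool [  71.19079465    0.55988918 -142.22545265]
cam axes in tool (rows) [[ 0.     1.     0.001]
 [-0.962  0.    -0.274]
 [-0.274 -0.001  0.962]]
```

View pics/ov_scene.png

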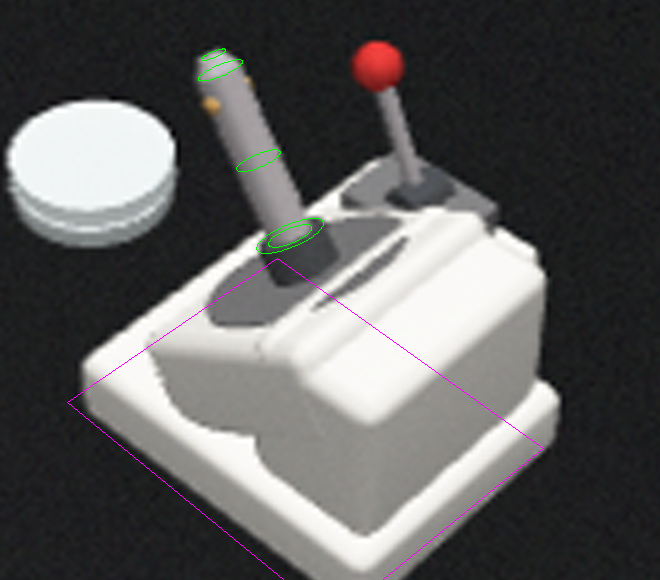

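View pics/ov_top.png

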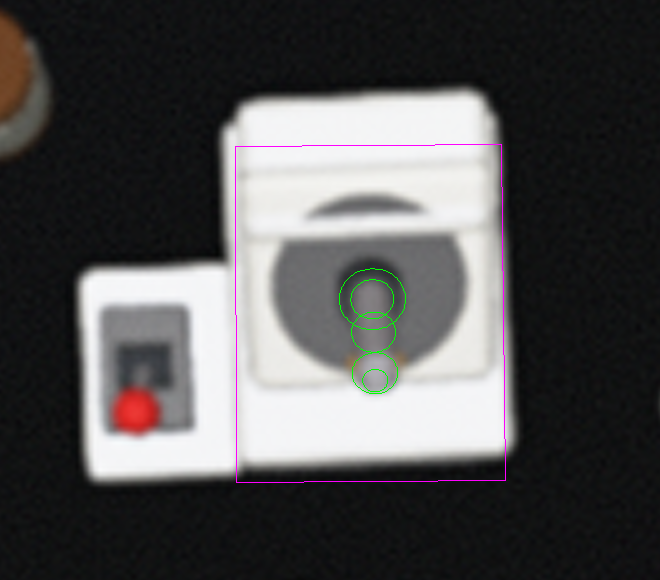

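The overlay agrees with the shaft and switch to within about 1 px, so the mixer is at (627, -25, yaw 0.03) and the rotor at (457.5, -284). Next I'll work out the approach moves.

```bash
cat >> h.py <<'E'
MX=np.array([627.0,-24.9,.0294])
def rot(tilt,yaw=MX[2]):
    # tool z tilted 'tilt' rad forward from straight down, y level along mixer y
    z=np.array([np.sin(tilt),0,-np.cos(tilt)]); y=np.array([0,1.,0]); x=np.cross(y,z)
    return R.from_euler('z',yaw)*R.from_matrix(np.c_[x,y,z])
def delta(s,pos,rt):
    R0=R.from_rotvec(s["ee_rot"]); d=R0.inv().apply(np.array(pos)-s["tool_pos"])/10
    t=np.degrees((R0.inv()*rt).as_rotvec())
    return "d cm",np.round(d,2).tolist(),"turn",np.round(t,1).tolist(),"rows~",round(max(np.linalg.norm(d)/4.17,np.linalg.norm(t)/7.16),1)
E
python3 - <<'E'
from h import *; from workcell import *
s=sense()
print(delta(s,[457.5,-284,140],rot(0)))
E
```

```text
('d cm', [-37.35, 28.66, 9.09], 'turn', [0.1, -0.0, 12.6], 'rows~', np.float64(11.5))
```

```bash
python3 -m creep '[[[-4,3.1,0.6],[0,0,1.5]],[[-8,6.2,1.5],[0,0,3.5]],[[-12,9.3,2.5],[0,0,5]],[[-15,11.6,3.5],[0,0,6.5]],[[-18,14,4.5],[0,0,8]],[[-21,16.3,5.5],[0,0,9.5]],[[-24,18.6,6],[0,0,11]],[[-27,20.9,6.5],[0,0,12.6]]]' -1 40
python3 - <<'E'
from h import *; from workcell import *
print(delta(sense(),[457.5,-284,140],rot(0)))
E
```

```text
time_s: 0.82
tool_pos: [367.9, -394.6, 167.7]
ee_rot: [0.043, -3.141, -0.001]
wrist_force: [1.5, -0.8, 0.3]
gripper_width: 0.998
('d cm', [-9.26, 10.81, 2.77], 'turn', [0.0, -0.0, -0.1], 'rows~', np.float64(3.5))
```

```bash
python3 -m creep '[[[-2.5,3,0.8],[0,0,0]],[[-5,5.9,1.6],[0,0,0]],[[-7,8.2,2.2],[0,0,0]],[[-8.4,9.8,2.6],[0,0,0]],[[-8.4,9.8,2.6],[0,0,0]],[[-8.4,9.8,2.6],[0,0,0]]]'
python3 - <<'E'
from h import *; from workcell import *
s=sense();print(delta(s,[457.5,-284,44],rot(0)))
f=grab_frame("wrist"); cv2.imwrite("pics/w1.png",f["img"])
g=f["world_to_cam"]; f2=dict(f)
for P in ([457.5,-284,90],[457.5,-262,90],[457.5,-306,90],[435.5,-284,90],[479.5,-284,90]): print(P,proj(f,P).round(1))
E
```

```text
time_s: 1.32
tool_pos: [449.1, -295.0, 142.0]
ee_rot: [0.049, -3.14, -0.0]
wrist_force: [-0.6, 0.1, -0.6]
gripper_width: 1.002
('d cm', [-0.89, 1.07, 9.8], 'turn', [0.0, -0.1, 0.1], 'rows~', np.float64(2.4))
[457.5, -284, 90] [[294.9 239.9]]
[457.5, -262, 90] [[327.3 240.9]]
[457.5, -306, 90] [[262.3 239. ]]
[435.5, -284, 90] [[296.4 208.8]]
[479.5, -284, 90] [[293.4 269.4]]
```

View pics/w1.png

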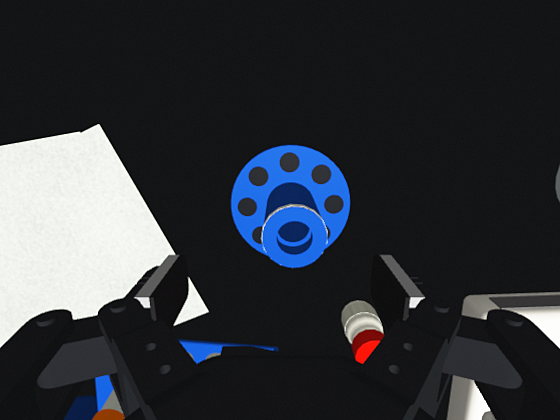

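The wrist view shows the hub top centred at about (295,237), within about 2 mm of my estimate, with the jaws clear on both sides and the vial well beyond them. Now I'll descend.

```bash
python3 -m creep '[[[-0.9,1.1,0],[0,0,0]],[[-0.9,1.1,0.5],[0,0,0]],[[-0.9,1.1,2],[0,0,0]],[[-0.9,1.1,5],[0,0,0]],[[-0.9,1.1,8],[0,0,0]],[[-0.9,1.1,9.8],[0,0,0]],[[-0.9,1.1,9.8],[0,0,0]],[[-0.9,1.1,9.8],[0,0,0]]]'
python3 - <<'E'
from h import *; from workcell import *
s=sense();print(s["tool_pos"],s["wrist_force"],delta(s,[457.3,-284,44],rot(0)))
E
```

```text
time_s: 2.03
tool_pos: [456.1, -285.6, 43.9]
ee_rot: [0.044, -3.139, -0.0]
wrist_force: [0.8, -0.1, 0.3]
gripper_width: 0.997
[ 456.14927488 -285.58147572   43.90936584] [ 0.83069019 -0.07154442  0.2841917 ] ('d cm', [-0.12, 0.15, -0.01], 'turn', [0.0, -0.1, -0.1], 'rows~', np.float64(0.0))
```

```bash
python3 -m creep '[[[-0.1,0.1,0],[0,0,0]],[[-0.1,0.1,0],[0,0,0]],[[-0.1,0.1,0],[0,0,0]],[[-0.1,0.1,0],[0,0,0]],[[-0.1,0.1,0],[0,0,0]],[[-0.1,0.1,0],[0,0,0]],[[-0.1,0.1,0],[0,0,0]],[[-0.1,0.1,0],[0,0,0]]]' 1 80
python3 - <<'E'
from h import *; from workcell import *
s=sense();print(s["tool_pos"],s["wrist_force"],s["gripper_width"]*85)
f=grab_frame("wrist"); cv2.imwrite("pics/w2.png",f["img"])
E
```

```text
time_s: 2.7
tool_pos: [459.2, -284.2, 46.0]
ee_rot: [-0.046, 3.139, -0.002]
wrist_force: [-1.3, -0.4, 6.1]
gripper_width: 0.503
[ 459.15487879 -284.20557845   46.04073088] [-1.27531906 -0.41490784  6.13379235] 42.74248727917525
```

View pics/w2.png

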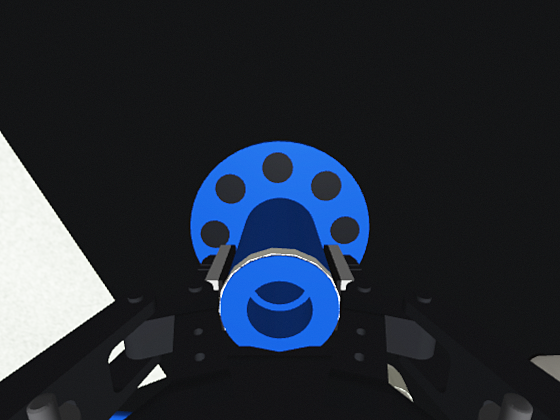

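The rotor is gripped at the hub, with the bore centre at about (280,310). That puts the hub axis about 2.5 mm along tool +x. Next I'll lift, then tilt.

```bash
python3 -m creep '[[[0,0,-1],[0,0,0]],[[0,0,-4],[0,0,0]],[[0,0,-8],[0,0,0]],[[0,0,-12],[0,0,0]],[[0,0,-16],[0,0,0]],[[0,0,-19],[0,0,0]],[[0,0,-21],[0,0,0]],[[0,0,-21],[0,0,0]]]'
python3 - <<'E'
from h import *; from workcell import *
s=sense();print(s["q"].round(2),s["gripper_width"])
sh=mix(MX,[-10,0,125])[0]; ax=mix([0,0,MX[2]],AX)[0]; rt=rot(a); X=rt.apply([1,0,0])
print(sh,ax,rt.apply([0,0,1]))
print(delta(s,[470,-180,250],rot(a)))
print(delta(s,sh+ax*(135+46)-2.5*X,rot(a)))
E
```

```text
time_s: 3.42
tool_pos: [459.9, -284.5, 260.5]
ee_rot: [-0.046, 3.133, -0.005]
wrist_force: [0.4, -0.2, -3.5]
gripper_width: 0.505
[-0.19  0.11 -0.25  0.   -1.2  -1.35] 0.5051143757237944
[617.00432149 -25.19395765 125.        ] [-0.52969026 -0.01557738  0.8480481 ] [ 0.52969026  0.01557738 -0.8480481 ]
('d cm', [-1.31, 10.42, 1.03], 'turn', [-0.2, -31.5, 0.1], 'rows~', np.float64(4.4))
('d cm', [-7.11, 25.45, -1.95], 'turn', [-0.2, -31.5, 0.1], 'rows~', np.float64(6.4))
```

```bash
python3 -m creep '[[[-0.3,2,0],[0,-5,0]],[[-0.6,4,-0.3],[0,-11,0]],[[-1,7,-0.6],[0,-17,0]],[[-1.5,10,-1],[0,-23,0]],[[-2.5,13,-1.3],[0,-28,0]],[[-3.5,16,-1.5],[-0.2,-31.5,0.1]],[[-4.5,18,-1.8],[-0.2,-31.5,0.1]],[[-5.5,20,-2],[-0.2,-31.5,0.1]]]'
cat > st.py <<'E'
from h import *; from workcell import *
import sys
h=float(sys.argv[1]); dx=float(sys.argv[2]); g=float(sys.argv[3])
s=sense(); sh=mix(MX,[-10,0,125])[0]; ax=mix([0,0,MX[2]],AX)[0]; rt=rot(a); X=rt.apply([1,0,0])
R0=R.from_rotvec(s["ee_rot"])
print(round(s["time_s"],2),"F tool",R0.inv().apply(s["wrist_force"]).round(1),"T",R0.inv().apply(s["wrist_torque"]).round(2),"w",round(s["gripper_width"],3), "h now",round((s["tool_pos"]+dx*R0.apply([1,0,0])-sh)@ax-g,1))
print(delta(s,sh+ax*(h+g)-dx*X,rt))
E
python3 st.py 135 2.5 46
```

```text
time_s: 4.08
tool_pos: [504.7, -81.4, 273.1]
ee_rot: [-0.036, 2.593, 0.016]
wrist_force: [0.2, 0.4, -3.7]
gripper_width: 0.509
4.08 F tool [1.8 0.4 3.3] T [0.15 2.18 0.02] w 0.509 h now 140.0
('d cm', [-2.05, 5.29, 0.49], 'turn', [0.2, -0.6, -0.1], 'rows~', np.float64(1.4))
```

```bash
python3 -m creep '[[[-0.5,1.5,0.1],[0,0,0]],[[-1.2,3,0.2],[0.1,-0.3,0]],[[-1.7,4.2,0.3],[0.1,-0.3,0]],[[-1.9,4.9,0.3],[0.1,-0.3,0]],[[-1.9,4.9,0.3],[0.1,-0.3,0]],[[-1.9,4.9,0.3],[0.1,-0.3,0]]]'
python3 st.py 135 2.5 46
python3 - <<'E'
from workcell import *; import cv2,numpy as np
for n in ("scene","top","wrist"):
    f=grab_frame(n); cv2.imwrite(f"pics/{n}3.png",f["img"]); np.savez(f"pics/{n}3.npz",**f)
a=cv2.imread("pics/scene3.png")[130:250,200:340]; b=cv2.imread("pics/top3.png")[150:270,220:360]
cv2.imwrite("pics/m3.png",np.vstack([cv2.resize(a,None,fx=2.5*2,fy=2.5*2,interpolation=2)[:300*2],])); cv2.imwrite("pics/m3b.png",cv2.resize(b,None,fx=5,fy=5,interpolation=2))
E
```

```text
time_s: 4.58
tool_pos: [522.7, -33.1, 280.7]
ee_rot: [-0.035, 2.589, 0.012]
wrist_force: [-0.2, 0.1, -3.7]
gripper_width: 0.5
4.58 F tool [2.1 0.1 3.1] T [0.03 2.42 0.02] w 0.5 h now 136.1
('d cm', [-0.01, 0.51, 0.11], 'turn', [0.0, -0.3, -0.1], 'rows~', np.float64(0.1))
```

View pics/m3.png

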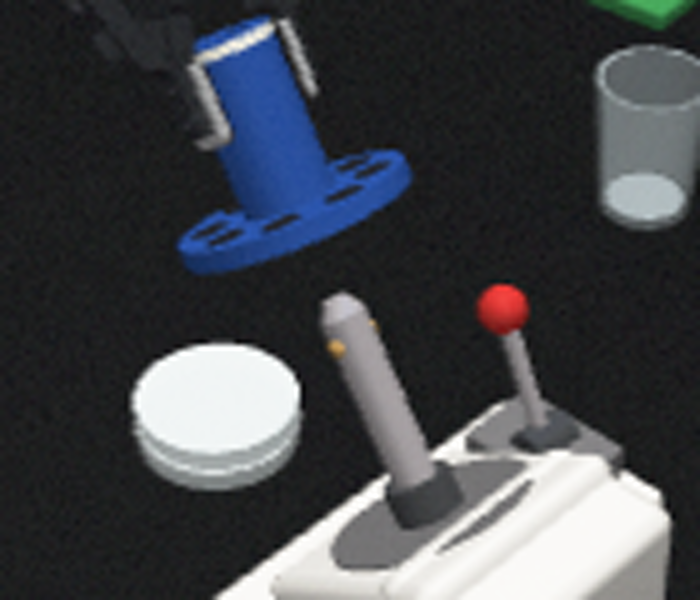

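View pics/m3b.png

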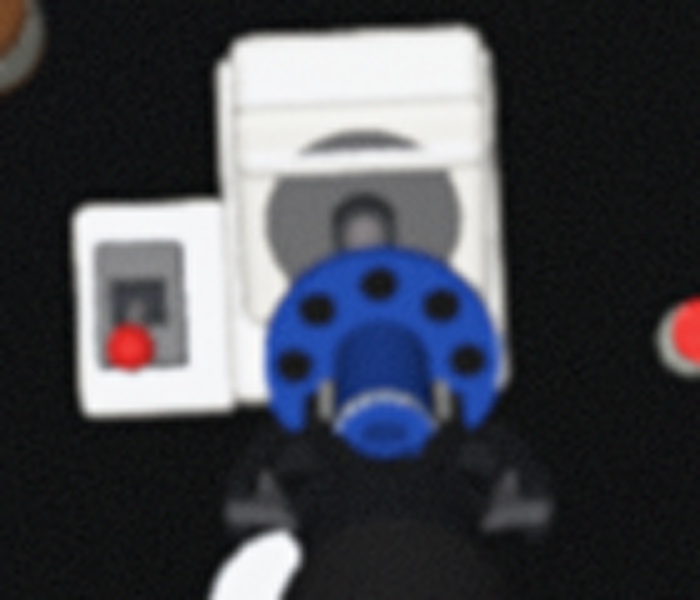

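View pics/wrist3.png

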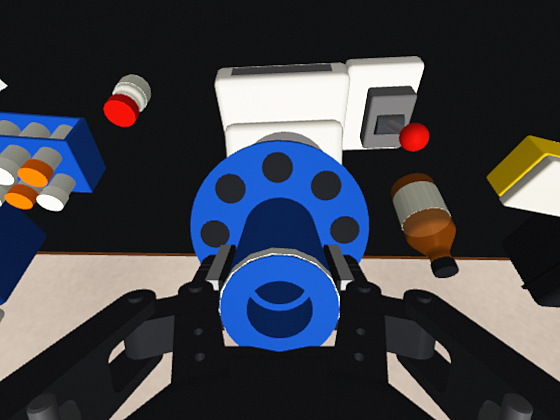

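The rotor is held straight and didn't slip, but it sits about 5 mm to the right, as expected. I'll correct that, then fit its pose against the shaft in the fixed views.

```bash
python3 -m creep '[[[0,0.25,0.05],[0,-0.2,0]],[[0,0.5,0.1],[0,-0.3,0]],[[0,0.5,0.1],[0,-0.3,0]],[[0,0.5,0.1],[0,-0.3,0]]]'
python3 st.py 135 2.5 46
cat > fit.py <<'E'
from h import *; from workcell import *
import sys
n=sys.argv[1]
s=sense(); F={k:grab_frame(k) for k in("scene","top")}
for k in F: cv2.imwrite(f"pics/{k}{n}.png",F[k]["img"])
th=np.linspace(0,2*np.pi,72)
R0=R.from_rotvec(s["ee_rot"])
def pts(p,z,r):  # p: offset x,y,z of rotor underside in tool, tilt about tool x,y (deg)
    Q=R.from_rotvec(np.radians([p[3],p[4],0]))*R.from_matrix(np.diag([1.,-1,-1]))
    L=np.c_[r*np.cos(th),r*np.sin(th),np.full(72,z)]
    return R0.apply(Q.apply(L)+p[:3])+s["tool_pos"]
def sil(f,p):
    m=np.zeros((420,560),np.uint8)
    for A in ([pts(p,0,55),pts(p,10,55)],[pts(p,10,22),pts(p,90,22)]):
        h=cv2.convexHull(proj(f,np.vstack(A)).astype(np.float32))
        cv2.fillConvexPoly(m,np.round(h*256).astype(np.int32),255,cv2.LINE_AA,8)
    return m/255.
p0=np.array([2.5,0,46,0,0]); D=[]
for k,f in F.items():
    im=f["img"].astype(int); b=((im[...,0]>im[...,2]+25)&(im[...,0]>55)).astype(np.uint8)
    roi=cv2.dilate((sil(f,p0)>.3).astype(np.uint8),np.ones((17,17)))
    b&=roi
    c,_=cv2.findContours(b,cv2.RETR_EXTERNAL,cv2.CHAIN_APPROX_NONE); o=np.zeros_like(b); cv2.drawContours(o,[max(c,key=cv2.contourArea)],-1,1,-1)
    w=np.ones_like(b,float)
    # ignore zones: fingers (tool-frame boxes either side of hub) 
    for sy in (-1,1):
        B=np.array([[x,sy*y,z] for x in(-16,16) for y in (17,45) for z in (-70,4)],float)
        h=cv2.convexHull(proj(f,R0.apply(B)+s["tool_pos"]).astype(np.float32)); cv2.fillConvexPoly(w,np.int32(h),0)
    B=np.array([[x,y,z] for x in(-45,80) for y in (-60,60) for z in (-160,-65)],float)
    if k=="top":
        h=cv2.convexHull(proj(f,R0.apply(B)+s["tool_pos"]).astype(np.float32)); cv2.fillConvexPoly(w,np.int32(h),0)
        cut=int(proj(f,pts(p0,90,22)).max(0)[1]-4); w[cut:]=0
    D.append((f,cv2.GaussianBlur(o.astype(float),(0,0),.6),w))
cost=lambda p:sum((w*(cv2.GaussianBlur(sil(f,p),(0,0),.6)-o)**2).sum() for f,o,w in D)+.02*(p[3]**2+p[4]**2)
best=None
for st in (1,-1):
    sx=np.vstack([p0]+[p0+st*d for d in np.diag([4,4,4,3,3])])
    r=minimize(cost,p0,method="Nelder-Mead",options=dict(initial_simplex=sx,maxiter=400,xatol=.02)); print(r.fun.round(1),r.x.round(2),"start",round(cost(p0),1))
    best=r if best is None or r.fun<best.fun else best
p=best.x
sh=mix(MX,[-10,0,125])[0]; ax=mix([0,0,MX[2]],AX)[0]; E2=rot(a).apply([1,0,0]); E3=rot(a).apply([0,1,0])
o=pts(p,0,0)[0]-sh; t=pts(p,90,0)[0]-pts(p,0,0)[0]; t/=90
print("rotor underside rel shaft: toolx %.1f tooly %.1f h %.1f ; axis tilt x %.3f y %.3f"%(o@E2,o@E3,o@ax,t@E2,t@E3))
tiles=[]
for f,ob,w in D:
    im=cv2.resize(f["img"],None,fx=5,fy=5,interpolation=2)
    for z,r in((0,55),(10,55),(90,22)): cv2.polylines(im,[np.int32((proj(f,pts(p,z,r))+.5)*5)],True,(0,255,0),1)
    im[cv2.resize(w,None,fx=5,fy=5)<.5]//=2
    c=(proj(f,pts(p,30,0))[0]*5).astype(int); tiles.append(im[max(0,c[1]-250):c[1]+250,max(0,c[0]-200):c[0]+200])
H=min(t.shape[0] for t in tiles); cv2.imwrite(f"pics/fit{n}.png",np.hstack([t[:H] for t in tiles]))
E
python3 fit.py 4
```

```text
time_s: 5.07
tool_pos: [524.1, -28.0, 281.0]
ee_rot: [-0.034, 2.581, 0.013]
wrist_force: [-0.1, 0.1, -4.8]
gripper_width: 0.5
5.07 F tool [2.6 0.1 4. ] T [-0.    2.42 -0.03] w 0.5 h now 135.5
('d cm', [0.13, 0.0, 0.05], 'turn', [0.0, 0.1, -0.2], 'rows~', np.float64(0.0))
35.0 [ 2.49  1.2  46.88  0.84 -0.6 ] start 47.7
35.9 [ 1.89  0.68 46.76  0.84 -0.76] start 47.7
rotor underside rel shaft: toolx -1.4 tooly 1.2 h 134.7 ; axis tilt x 0.012 y 0.014
```

View pics/fit4.png

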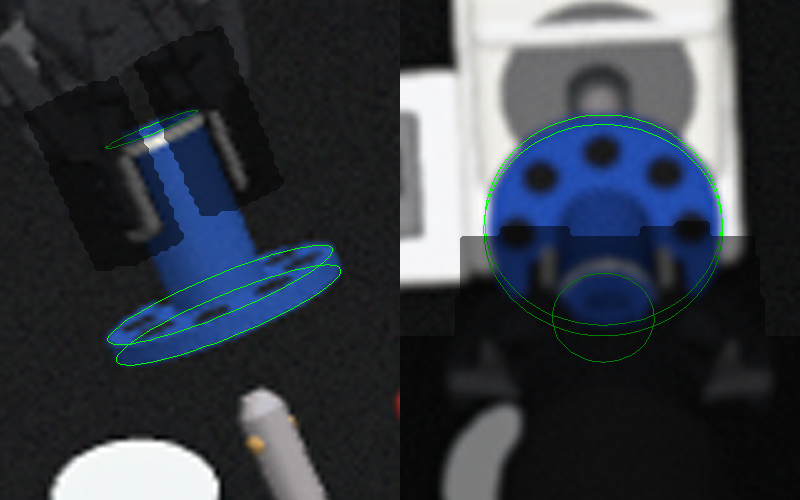

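```bash
python3 - <<'E'
from h import *
th=np.linspace(0,2*np.pi,72)
tiles=[]
for n,c0 in(("scene",(160,270)),("top",(386,262))):
    f=np.load(f"pics/{n}0.npz"); k=8
    im=cv2.resize(f["img"],None,fx=k,fy=k,interpolation=2)
    for z,r in((0,55),(10,55),(90,22),(10,22)):
        P=np.c_[457.5+r*np.cos(th),-284+r*np.sin(th),np.full(72,z)]
        cv2.polylines(im,[np.int32((proj(f,P)+.5)*k)],True,(0,255,0),1)
    tiles.append(im[c0[1]*k-260:c0[1]*k+260,c0[0]*k-200:c0[0]*k+200])
cv2.imwrite("pics/chk0.png",np.hstack(tiles))
E
```

```text
(no output)
```

View pics/chk0.png

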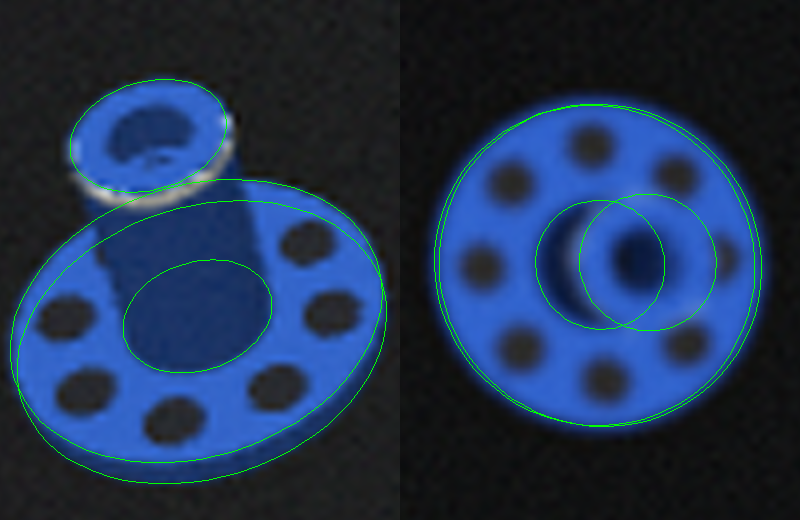

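```bash
python3 - <<'E'
from h import *; from workcell import *
s=sense(); R0=R.from_rotvec(s["ee_rot"]); th=np.linspace(0,2*np.pi,72)
print(s["q"].round(3),s["tool_pos"])
tiles=[]
for n in("scene","top"):
    f=grab_frame(n); k=6
    np.savez(f"pics/{n}5.npz",**f)
    im=cv2.resize(f["img"],None,fx=k,fy=k,interpolation=2)
    for tl,col in((0,(0,255,0)),(4,(0,255,255))):
      Q=R.from_rotvec(np.radians([0,tl,0]))*R.from_matrix(np.diag([1.,-1,-1]))
      for z,r in((0,55),(90,22),(86,22),(10,22)):
        P=np.c_[r*np.cos(th),r*np.sin(th),np.full(72,z-66)]
        P=R0.apply(Q.apply(P)+[2.5,1,46.9-66])+s["tool_pos"]
        cv2.polylines(im,[np.int32((proj(f,P)+.5)*k)],True,col,1)
      c=proj(f,P.mean(0))[0]*k if tl==0 else c
    x,y=int(c[0]),int(c[1]); tiles.append(im[max(0,y-300):y+200,x-200:x+200])
H=min(t.shape[0] for t in tiles); cv2.imwrite("pics/chk5.png",np.hstack([t[:H] for t in tiles]))
E
```

```text
[ 0.45  -0.262 -0.839  0.452 -0.518 -2.336] [524.17000095 -27.91841811 281.08132899]
```

View pics/chk5.png

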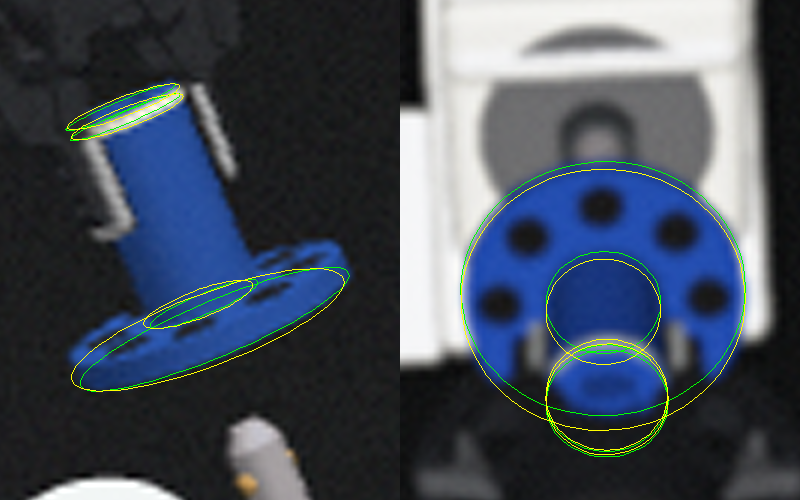

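The held-rotor overlay agrees to about 1 px, with no noticeable tilt in the grip. I'll start the insertion carefully: first to just before the shaft end, then over the taper.

```bash
python3 -m creep '[[[0.1,-0.1,0.5],[0,0.1,-0.2]],[[0.1,-0.1,1.2],[0,0.1,-0.2]],[[0.1,-0.1,2],[0,0.1,-0.2]],[[0.1,-0.1,2.8],[0,0.1,-0.2]],[[0.1,-0.1,3.4],[0,0.1,-0.2]],[[0.1,-0.1,3.6],[0,0.1,-0.2]],[[0.1,-0.1,3.6],[0,0.1,-0.2]]]'
python3 st.py 80 2.5 46.5; python3 fit.py 6
```

```text
time_s: 5.85
tool_pos: [542.5, -28.6, 249.0]
ee_rot: [-0.039, 2.585, 0.011]
wrist_force: [-0.2, -0.3, -3.5]
gripper_width: 0.503
5.85 F tool [ 2.  -0.3  2.9] T [ 0.02  2.39 -0.08] w 0.503 h now 98.2
('d cm', [-0.01, 0.12, 1.82], 'turn', [-0.0, -0.1, 0.0], 'rows~', np.float64(0.4))
32.8 [ 2.32  1.4  46.92  0.93 -0.36] start 45.7
32.9 [ 2.36  1.28 46.93  0.76 -0.53] start 45.7
rotor underside rel shaft: toolx -0.0 tooly 0.2 h 97.7 ; axis tilt x 0.004 y 0.016
```

View pics/fit6.png

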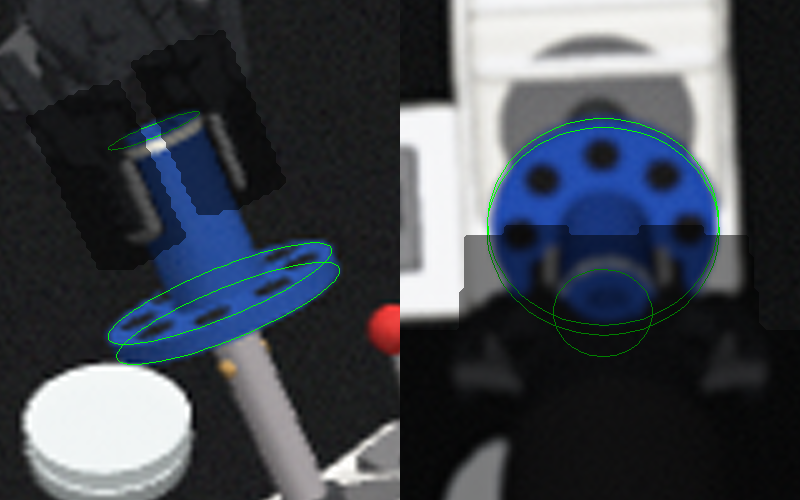

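```bash
python3 -m creep '[[[0,0,0.3],[0,0,0]],[[0,0,0.6],[0,0,0]],[[0,0,0.9],[0,0,0]],[[0,0,1.2],[0,0,0]],[[0,0,1.4],[0,0,0]],[[0,0,1.4],[0,0,0]]]'
python3 st.py 70 2.5 46.5; python3 fit.py 7
```

```text
time_s: 6.45
tool_pos: [549.4, -28.6, 237.1]
ee_rot: [-0.038, 2.585, 0.011]
wrist_force: [-0.3, -0.1, -5.4]
gripper_width: 0.501
6.45 F tool [ 3.1 -0.1  4.4] T [ 0.21  3.09 -0.01] w 0.501 h now 84.4
('d cm', [-0.05, 0.14, 1.44], 'turn', [-0.0, -0.1, 0.0], 'rows~', np.float64(0.3))
33.9 [ 2.51  1.09 46.78  0.7  -0.13] start 44.2
34.0 [ 2.59  1.18 46.79  0.82 -0.28] start 44.2
rotor underside rel shaft: toolx 0.6 tooly -0.3 h 84.1 ; axis tilt x 0.000 y 0.012
```

View pics/fit7.png

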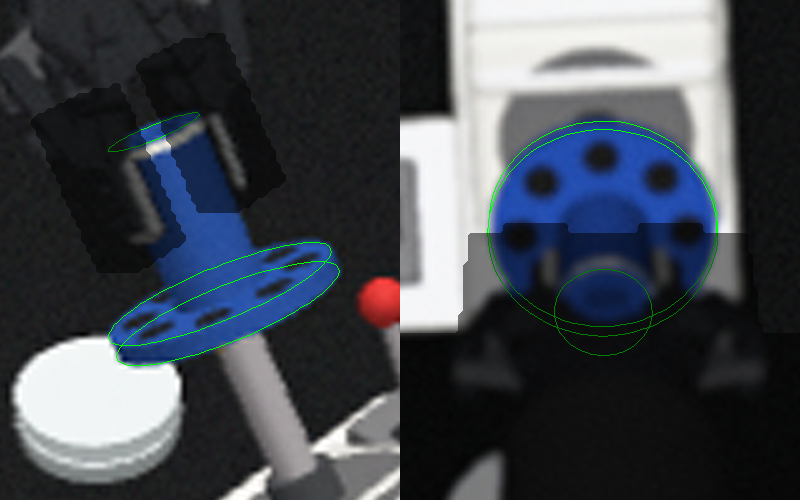

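Entry went cleanly: the shaft is about 11 mm inside the bore and forces are near baseline. Next is pushing past the balls.

```bash
python3 -m creep '[[[0,0,0.3],[0,0,0]],[[0,0,0.6],[0,0,0]],[[0,0,0.9],[0,0,0]],[[0,0,1.2],[0,0,0]],[[0,0,1.5],[0,0,0]],[[0,0,1.5],[0,0,0]],[[0,0,1.5],[0,0,0]]]'
python3 st.py 40 2.5 46.5
```

```text
time_s: 7.13
tool_pos: [557.2, -28.3, 224.4]
ee_rot: [-0.038, 2.585, 0.011]
wrist_force: [-1.4, -1.0, -8.4]
gripper_width: 0.505
7.13 F tool [ 5.6 -1.   6.3] T [ 0.68  3.84 -0.  ] w 0.505 h now 69.5
('d cm', [-0.06, 0.14, 2.95], 'turn', [-0.0, -0.1, 0.0], 'rows~', np.float64(0.7))
```

```bash
python3 -m creep '[[[0.05,0,0.3],[0,0,0]],[[0.05,0,0.7],[0,0,0]],[[0.05,0,1.1],[0,0,0]],[[0.05,0,1.5],[0,0,0]]]'
python3 st.py 20 2.5 46.5
python3 -m creep '[[[0,0,0.4],[0,0,0]],[[0,0,0.8],[0,0,0]],[[0,0,1.2],[0,0,0]],[[0,0,1.5],[0,0,0]]]'
python3 st.py 20 2.5 46.5
```

```text
time_s: 7.47
tool_pos: [564.8, -28.1, 212.3]
ee_rot: [-0.038, 2.583, 0.011]
wrist_force: [-8.9, -2.8, 0.9]
gripper_width: 0.498
7.47 F tool [ 7.2 -2.5 -5.6] T [0.91 4.87 0.02] w 0.498 h now 55.2
('d cm', [-0.06, 0.14, 3.52], 'turn', [-0.0, -0.0, 0.0], 'rows~', np.float64(0.8))
time_s: 7.8
tool_pos: [572.7, -27.8, 199.3]
ee_rot: [-0.038, 2.584, 0.011]
wrist_force: [-9.7, -4.1, 0.1]
gripper_width: 0.506
7.8 F tool [ 8.3 -3.8 -5.2] T [ 1.04  4.79 -0.01] w 0.506 h now 40.0
('d cm', [-0.08, 0.13, 2.0], 'turn', [-0.0, -0.1, 0.0], 'rows~', np.float64(0.5))
```

```bash
python3 -m creep '[[[0.07,-0.07,0.3],[0,0,0]],[[0.1,-0.1,0.7],[0,0,0]],[[0.1,-0.1,1.1],[0,0,0]],[[0.1,-0.1,1.5],[0,0,0]],[[0.1,-0.1,1.8],[0,0,0]]]'
python3 st.py 0 2.5 46.5
```

```text
time_s: 8.22
tool_pos: [582.3, -28.4, 187.9]
ee_rot: [-0.04, 2.589, 0.015]
wrist_force: [-80.6, 14.8, 21.8]
gripper_width: 0.504
8.22 F tool [ 56.7  17.4 -60.6] T [-6.75 22.23 -0.05] w 0.504 h now 25.3
('d cm', [0.12, 0.21, 2.53], 'turn', [0.2, -0.3, 0.0], 'rows~', np.float64(0.6))
```

Something is resisting at about 85 N, so I'm backing off and looking.

```bash
python3 -m creep '[[[0,0,-0.6],[0,0,0]],[[0,0,-0.9],[0,0,0]]]'
python3 st.py 0 2.5 46.5; python3 fit.py 8
python3 - <<'E'
from workcell import *; import cv2
f=grab_frame("wrist"); cv2.imwrite("pics/w8.png",f["img"])
a=cv2.imread("pics/scene8.png")[100:280,190:350]; cv2.imwrite("pics/s8.png",cv2.resize(a,None,fx=3.3,fy=3.3,interpolation=2))
E
```

```text
time_s: 8.38
tool_pos: [577.8, -28.2, 194.5]
ee_rot: [-0.042, 2.59, 0.017]
wrist_force: [2.8, 0.4, -12.5]
gripper_width: 0.502
8.38 F tool [ 4.2  0.3 12.1] T [0.01 3.09 0.  ] w 0.502 h now 33.2
('d cm', [0.08, 0.17, 3.32], 'turn', [0.3, -0.4, 0.1], 'rows~', np.float64(0.8))
41.4 [ 7.29  1.71 46.86  0.18  1.89] start 82.9
41.6 [ 7.42  1.76 46.99 -0.11  1.79] start 82.9
rotor underside rel shaft: toolx 4.1 tooly 0.1 h 32.9 ; axis tilt x -0.040 y -0.002
```

View pics/fit8.png

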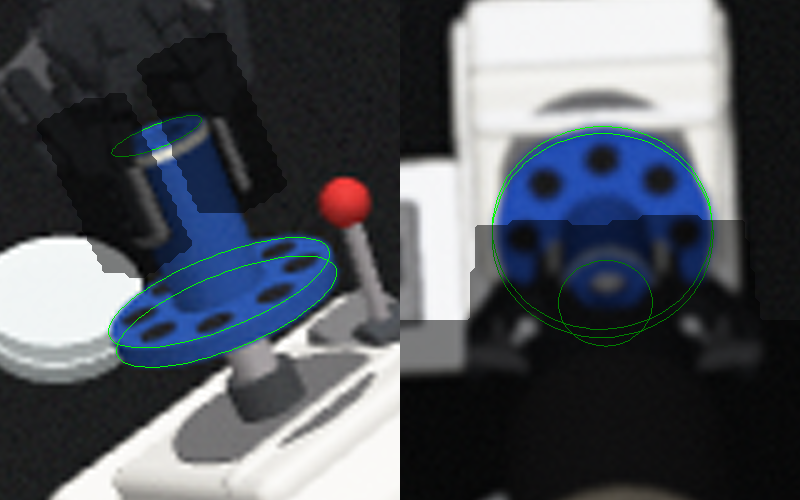

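View pics/s8.png

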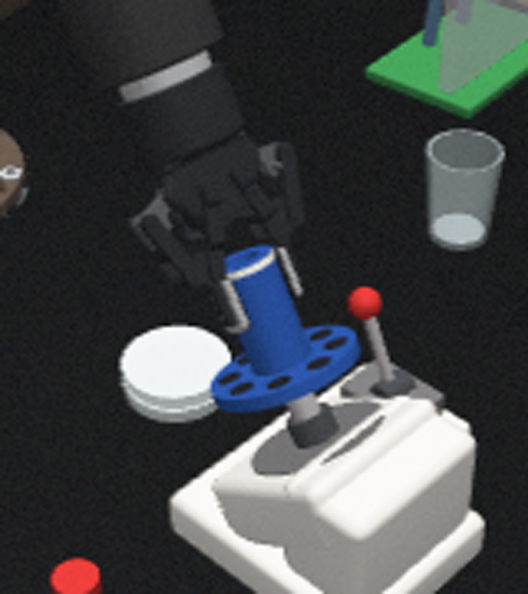

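View pics/w8.png

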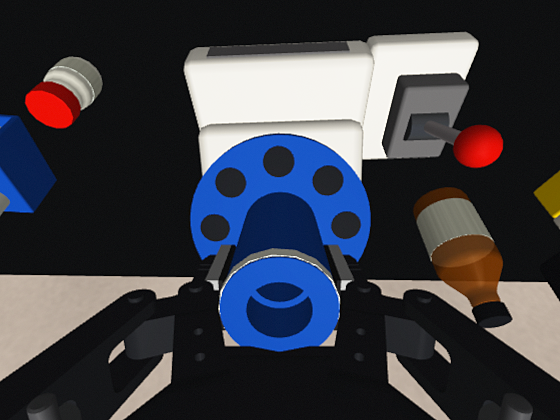

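```bash
python3 - <<'E'
from h import *; from workcell import *
s=sense(); print(s["time_s"],s["q"].round(3),s["tool_pos"].round(1),s["wrist_force"].round(1),s["joint_torque"].round(1))
f=grab_frame("top"); 
k=4; im=cv2.resize(f["img"],None,fx=k,fy=k,interpolation=2); cv2.imwrite("pics/t9.png",im[560:1160,850:1450])
f=grab_frame("scene"); k=8; im=cv2.resize(f["img"],None,fx=k,fy=k,interpolation=2)
sh=np.array([-10,0,125.]); th=np.linspace(0,2*np.pi,80); E2=np.cross(AX,[0,1,0])
for h,rr in((0,17),(0,11),(25,11),(40,11),(95,6)):
    P=sh+h*AX+rr*(np.cos(th)[:,None]*E2+np.sin(th)[:,None]*np.array([0,1,0])); cv2.polylines(im,[np.int32((proj(f,mix(MX,P))+.5)*k)],True,(0,255,0),1)
cv2.imwrite("pics/s9.png",im[160*8:250*8-100,235*8:330*8])
E
```

```text
8.5333 [ 0.244 -0.049 -0.982  0.849 -0.144 -2.597] [577.7 -28.3 195. ] [-8.   2.  -2.5] [  0.  -22.4  31.5   3.8   2.1   0.2]
```

View pics/s9.png

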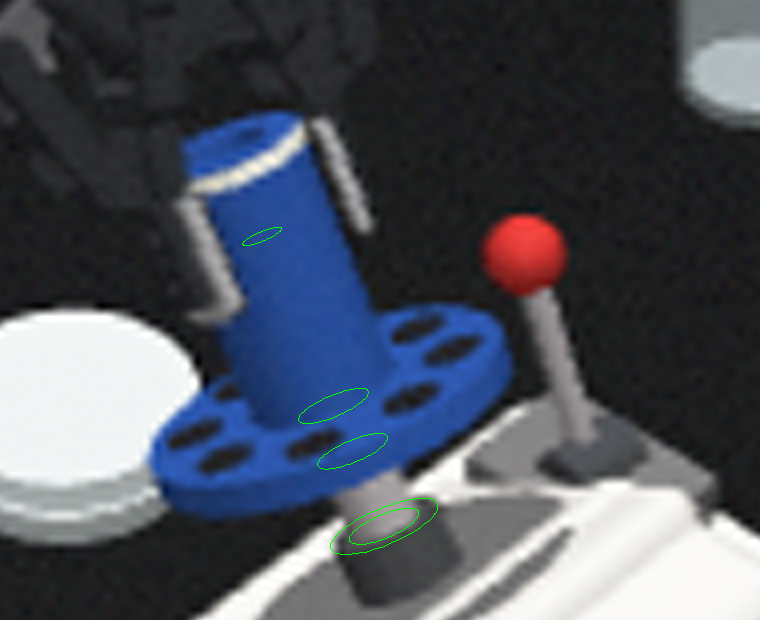

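View pics/t9.png

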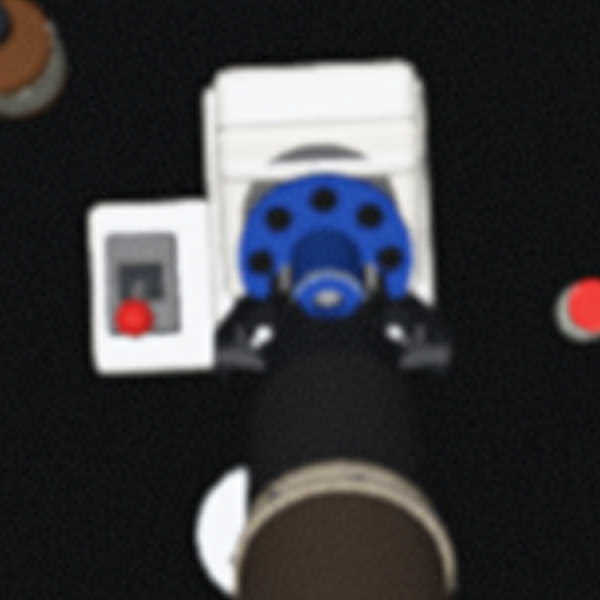

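View pics/scene8.png

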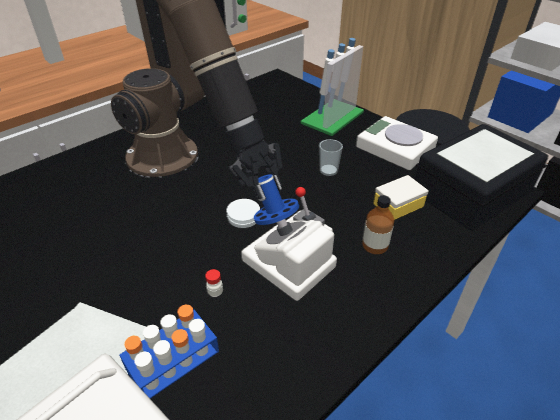

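The cause is the arm, not the fit. Joint 3 is at -0.98 (limit -1.02) and joint 5 is near 0, so this steep tool tilt runs out of range. The balls hold the rotor part-way on the shaft, so I'll let go, re-grip the hub with a more upright tool using the same jaw axis, and push from there.

```bash
python3 -m creep '[[[0,0,0],[0,0,0]],[[0,0,0],[0,0,0]],[[0,0,0],[0,0,0]],[[0,0,0],[0,0,0]],[[0,0,-0.2],[0,0,0]],[[0,0,-0.4],[0,0,0]]]' -1
cat > tg.py <<'E'
from h import *; from workcell import *
import sys
h,t,g=[float(v) for v in sys.argv[1:4]]   # rotor height, tool tilt deg, grasp-to-tcp mm
dx,dy=[float(v) for v in (sys.argv[4:6] or (0,0))]
s=sense(); sh=mix(MX,[-10,0,125])[0]; ax=mix([0,0,MX[2]],AX)[0]; rt=rot(np.radians(t)); sr=rot(a)
P=sh+ax*(h+66)+sr.apply([dx,dy,0])+g*rt.apply([0,0,1])
R0=R.from_rotvec(s["ee_rot"]); df=sr.inv().apply(s["tool_pos"]-P)
print(round(s["time_s"],2),"q",s["q"].round(2),"F shaft axes",sr.inv().apply(s["wrist_force"]).round(1),"w",round(s["gripper_width"],3),"err in shaft axes",df.round(1))
print(delta(s,P,rt), "1mm along shaft in tool:",R0.inv().apply(-ax).round(3))
E
python3 tg.py 33 8 19
```

```text
time_s: 9.13
tool_pos: [576.6, -29.1, 199.5]
ee_rot: [-0.04, 2.588, 0.015]
wrist_force: [0.0, 0.5, -0.3]
gripper_width: 0.995
9.13 q [ 0.26 -0.06 -0.97  0.79 -0.17 -2.56] F shaft axes [0.1 0.5 0.3] w 0.995 err in shaft axes [-12.9  -2.7  -3. ]
('d cm', [1.29, 0.27, 0.3], 'turn', [0.2, 23.7, 0.1], 'rows~', np.float64(3.3)) 1mm along shaft in tool: [-0.005 -0.003  1.   ]
```

```bash
python3 -m creep '[[[0.2,0,0],[0,4,0]],[[0.4,0.1,0],[0,9,0]],[[0.7,0.2,0.1],[0,14,0]],[[1,0.3,0.2],[0.1,19,0]],[[1.3,0.3,0.3],[0.2,23.7,0.1]],[[1.3,0.3,0.3],[0.2,23.7,0.1]],[[1.3,0.3,0.3],[0.2,23.7,0.1]]]'
python3 tg.py 33 8 19
python3 - <<'E'
from h import *; from workcell import *
s=sense(); th=np.linspace(0,2*np.pi,72); tiles=[]
f=grab_frame("scene"); k=7; im=cv2.resize(f["img"],None,fx=k,fy=k,interpolation=2)
E2=np.cross(AX,[0,1,0]); sh=np.array([-10,0,125.])
for z,r in((0,55),(90,22)):
    P=sh+(33+z)*AX+r*(np.cos(th)[:,None]*E2+np.sin(th)[:,None]*np.array([0,1,0]))
    cv2.polylines(im,[np.int32((proj(f,mix(MX,P))+.5)*k)],True,(0,255,0),1)
cv2.imwrite("pics/s10.png",im[165*k:250*k,230*k:340*k])
cv2.imwrite("pics/w10.png",grab_frame("wrist")["img"])
E
```

```text
time_s: 9.72
tool_pos: [568.8, -26.0, 189.3]
ee_rot: [-0.042, 3.001, 0.003]
wrist_force: [0.2, 0.4, 0.0]
gripper_width: 1.001
9.72 q [ 0.33  0.14 -0.42  0.05 -0.88 -1.9 ] F shaft axes [-0.2  0.4  0. ] w 1.001 err in shaft axes [-0.9  0.6  1.5]
('d cm', [0.14, -0.06, -0.1], 'turn', [-0.0, 0.0, -0.1], 'rows~', np.float64(0.0)) 1mm along shaft in tool: [-0.406  0.001  0.914]
```

View pics/s10.png

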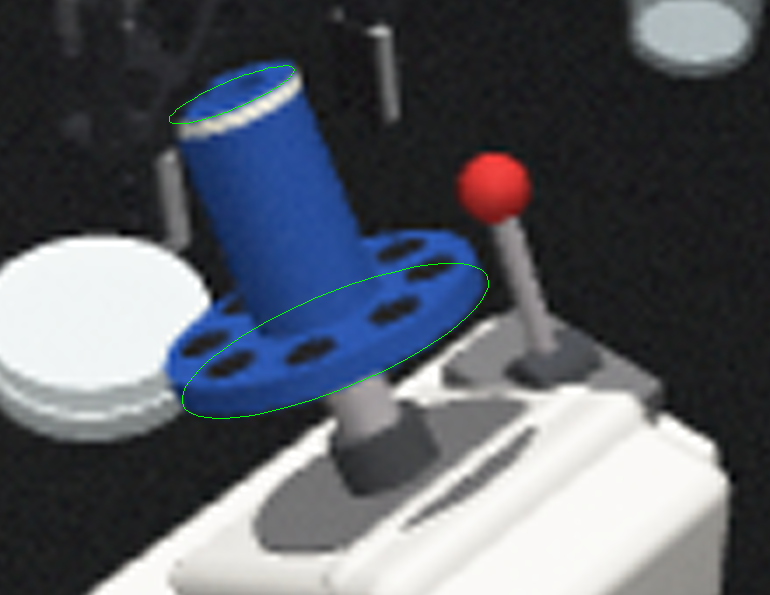

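View pics/w10.png

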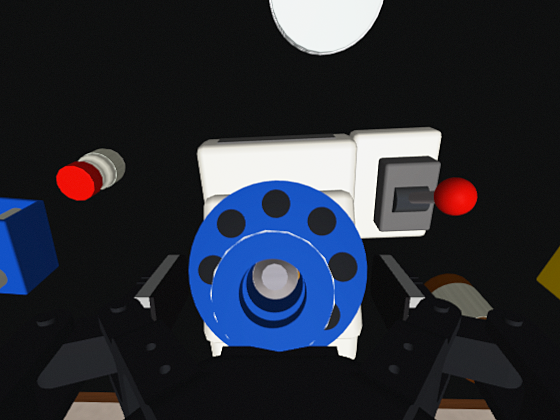

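The rotor stays on the shaft at h≈33 mm and the hub is centred between the open pads at about (277,275). The joints are now comfortable, so I'm closing and then pushing along the shaft axis.

```bash
python3 -m creep '[[[0.1,0,0],[0,0,0]],[[0.1,0,0],[0,0,0]],[[0.1,0,0],[0,0,0]],[[0.1,0,0],[0,0,0]],[[0.1,0,0],[0,0,0]],[[0.1,0,0],[0,0,0]]]' 1 80
python3 tg.py 33 8 19
```

```text
time_s: 10.32
tool_pos: [565.0, -27.1, 189.6]
ee_rot: [-0.043, 3.003, 0.001]
wrist_force: [-1.4, -5.0, 3.0]
gripper_width: 0.506
10.32 q [ 0.33  0.13 -0.43  0.05 -0.88 -1.9 ] F shaft axes [-0.3 -5.  -3.3] w 0.506 err in shaft axes [ 2.2 -0.4 -0.7]
('d cm', [-0.23, 0.04, -0.03], 'turn', [-0.1, -0.1, -0.0], 'rows~', np.float64(0.1)) 1mm along shaft in tool: [-0.408  0.001  0.913]
```

```bash
python3 -m creep '[[[-0.08,-0.03,0.18],[0,0,0]],[[-0.2,-0.05,0.46],[0,0,0]],[[-0.33,-0.05,0.73],[0,0,0]],[[-0.41,-0.05,0.91],[0,0,0]],[[-0.41,-0.05,0.91],[0,0,0]]]'
python3 tg.py 23 8 19
```

```text
time_s: 10.73
tool_pos: [570.3, -27.3, 181.1]
ee_rot: [-0.043, 3.003, 0.002]
wrist_force: [-3.8, -5.3, 2.1]
gripper_width: 0.502
10.73 q [ 0.32  0.15 -0.43  0.05 -0.87 -1.9 ] F shaft axes [ 2.2 -5.2 -3.9] w 0.502 err in shaft axes [ 2.2 -0.8 -0.7]
('d cm', [-0.22, 0.08, -0.03], 'turn', [-0.1, -0.1, -0.0], 'rows~', np.float64(0.1)) 1mm along shaft in tool: [-0.408  0.001  0.913]
```

Sliding freely with about 4 N drag. Continuing.

```bash
python3 -m creep '[[[-0.1,-0.03,0.23],[0,0,0]],[[-0.23,-0.06,0.5],[0,0,0]],[[-0.37,-0.08,0.82],[0,0,0]],[[-0.49,-0.08,1.1],[0,0,0]],[[-0.57,-0.08,1.28],[0,0,0]]]'
python3 tg.py 10 8 19
python3 -m creep '[[[-0.08,0,0.18],[0,0,0]],[[-0.16,0,0.36],[0,0,0]],[[-0.2,0,0.46],[0,0,0]],[[-0.2,0,0.46],[0,0,0]]]'
python3 tg.py 0 8 19
```

```text
time_s: 11.15
tool_pos: [577.3, -27.2, 169.8]
ee_rot: [-0.043, 3.003, 0.003]
wrist_force: [-11.2, 0.1, 12.1]
gripper_width: 0.501
11.15 q [ 0.32  0.17 -0.43  0.05 -0.84 -1.89] F shaft axes [  3.    0.5 -16.2] w 0.501 err in shaft axes [ 2.2 -0.9 -0.4]
('d cm', [-0.22, 0.09, -0.05], 'turn', [0.0, -0.1, -0.0], 'rows~', np.float64(0.1)) 1mm along shaft in tool: [-0.408  0.     0.913]
time_s: 11.48
tool_pos: [579.7, -27.1, 165.8]
ee_rot: [-0.043, 3.003, 0.003]
wrist_force: [-13.1, 1.3, 12.9]
gripper_width: 0.506
11.48 q [ 0.32  0.18 -0.43  0.05 -0.83 -1.89] F shaft axes [  4.3   1.7 -17.8] w 0.506 err in shaft axes [ 2.3 -0.8 -5.7]
('d cm', [-0.45, 0.08, 0.43], 'turn', [0.0, -0.1, -0.0], 'rows~', np.float64(0.1)) 1mm along shaft in tool: [-0.408  0.     0.913]
```

```bash
cat > look.py <<'E'
from h import *; from workcell import *
import sys
n=sys.argv[1]; hh=float(sys.argv[2]); th=np.linspace(0,2*np.pi,72)
f=grab_frame("scene"); k=7; im=cv2.resize(f["img"],None,fx=k,fy=k,interpolation=2)
E2=np.cross(AX,[0,1,0]); sh=np.array([-10,0,125.])
for z,r in((0,55),(90,22)):
    P=sh+(hh+z)*AX+r*(np.cos(th)[:,None]*E2+np.sin(th)[:,None]*np.array([0,1,0]))
    cv2.polylines(im,[np.int32((proj(f,mix(MX,P))+.5)*k)],True,(0,255,0),1)
cv2.imwrite(f"pics/s{n}.png",im[165*k:250*k,230*k:340*k])
w=grab_frame("wrist"); cv2.imwrite(f"pics/w{n}.png",w["img"])
E
python3 look.py 12 5
```

```text
(no output)
```

View pics/s12.png

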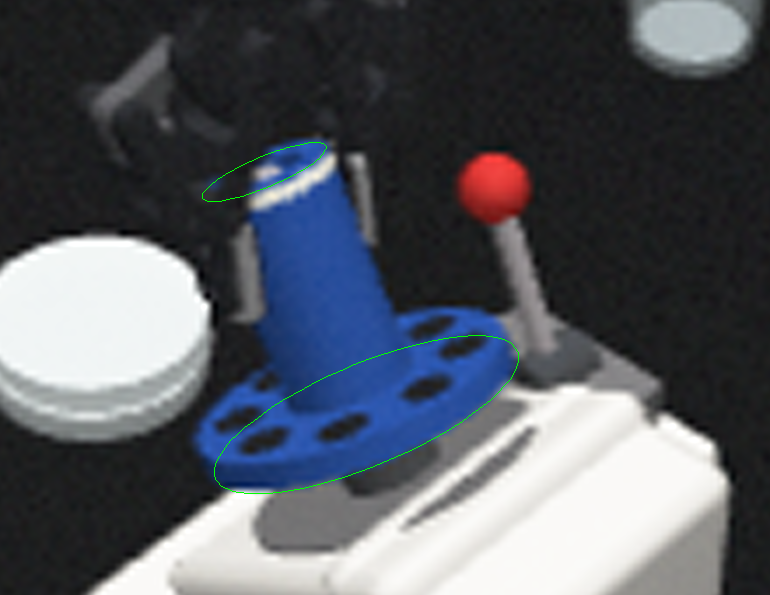

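View pics/w12.png

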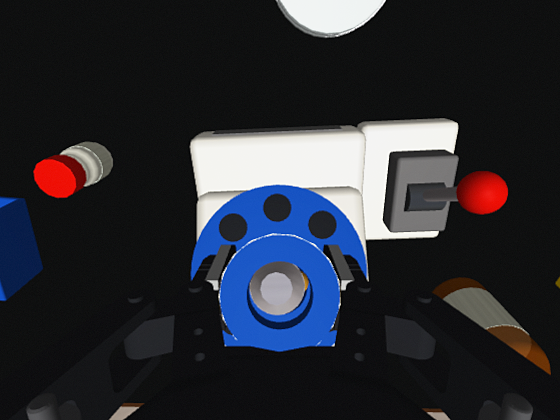

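The wrist view shows the shaft tip at (276,288) off-centre in the bore, whose centre is at about (280,295). So the hub is slightly cocked toward +x, which explains the 17 N drag. I'll ease it toward tool +x while pushing.

```bash
python3 -m creep '[[[0.06,-0.03,0],[0,-0.5,0]],[[0.12,-0.05,0],[0,-1,0]],[[0.08,-0.05,0.1],[0,-1.5,0]],[[0.04,-0.05,0.2],[0,-1.5,0]]]'
python3 tg.py 0 8 19
python3 -m creep '[[[-0.04,0,0.09],[0,0,0]],[[-0.08,0,0.18],[0,0,0]],[[-0.12,0,0.27],[0,0,0]]]'
python3 tg.py 0 8 19
```

```text
time_s: 11.92
tool_pos: [581.1, -27.2, 162.9]
ee_rot: [-0.043, 2.974, 0.005]
wrist_force: [0.2, 1.8, 0.5]
gripper_width: 0.506
11.92 q [ 0.32  0.17 -0.46  0.07 -0.79 -1.91] F shaft axes [-0.5  1.8 -0.2] w 0.506 err in shaft axes [ 2.7 -0.9 -2.5]
('d cm', [-0.34, 0.09, 0.13], 'turn', [0.0, 1.6, -0.0], 'rows~', np.float64(0.2)) 1mm along shaft in tool: [-0.382 -0.     0.924]
time_s: 12.17
tool_pos: [582.5, -27.2, 160.8]
ee_rot: [-0.043, 2.976, 0.004]
wrist_force: [-12.7, 7.9, 20.0]
gripper_width: 0.501
12.17 q [ 0.32  0.17 -0.46  0.07 -0.78 -1.9 ] F shaft axes [ -0.    8.3 -23.5] w 0.501 err in shaft axes [ 2.6 -1.   0. ]
('d cm', [-0.24, 0.1, -0.1], 'turn', [0.0, 1.4, -0.0], 'rows~', np.float64(0.2)) 1mm along shaft in tool: [-0.384  0.     0.924]
```

```bash
python3 look.py 13 0
```

```text
(no output)
```

View pics/s13.png

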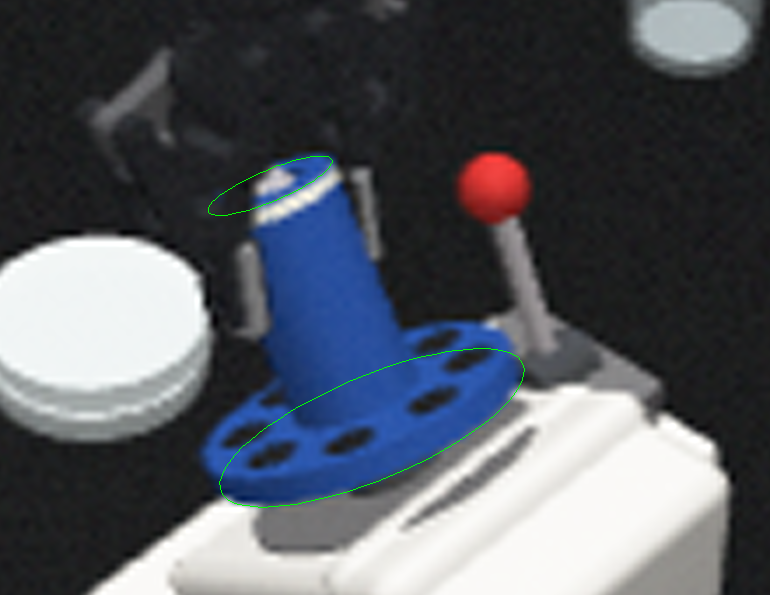

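View pics/w13.png

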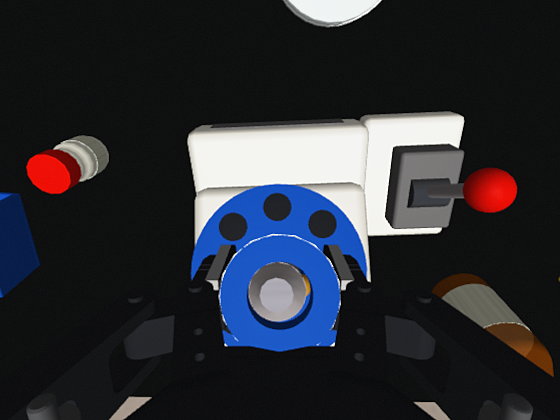

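```bash
python3 -m creep '[[[-0.04,0.03,0.09],[0,0,0]],[[-0.08,0.05,0.18],[0,0,0]],[[-0.08,0.05,0.18],[0,0,0]]]'
python3 tg.py 0 8 19
```

```text
time_s: 12.52
tool_pos: [582.6, -27.2, 160.7]
ee_rot: [-0.044, 2.977, 0.003]
wrist_force: [-18.9, 5.8, 26.3]
gripper_width: 0.505
12.52 q [ 0.32  0.17 -0.46  0.07 -0.79 -1.91] F shaft axes [  1.9   6.4 -32.2] w 0.505 err in shaft axes [ 2.5 -1.   0.1]
('d cm', [-0.23, 0.1, -0.1], 'turn', [-0.0, 1.4, 0.0], 'rows~', np.float64(0.2)) 1mm along shaft in tool: [-0.384  0.001  0.923]
```

It has hit a firm stop at nominal h≈0. I'll relax, let go and back off along the tool axis to check.

```bash
python3 -m creep '[[[0.08,-0.03,-0.18],[0,0,0]],[[0.12,-0.05,-0.25],[0,0,0]]]'
python3 tg.py 0 8 19
python3 -m creep '[[[0,0,0],[0,0,0]],[[0,0,0],[0,0,0]],[[0,0,0],[0,0,0]],[[0,0,0],[0,0,0]],[[0,0,-0.5],[0,0,0]],[[0,0,-2],[0,0,0]],[[0,0,-5],[0,0,0]],[[0,0,-9],[0,0,0]]]' -1
python3 look.py 14 0; python3 fit.py 14 >/dev/null; python3 - <<'E'
import cv2
a=cv2.imread("pics/top14.png")[150:250,225:345]; cv2.imwrite("pics/t14.png",cv2.resize(a,None,fx=5,fy=5,interpolation=2))
E
```

```text
time_s: 12.68
tool_pos: [582.4, -27.1, 161.1]
ee_rot: [-0.043, 2.975, 0.005]
wrist_force: [2.6, 5.3, -2.7]
gripper_width: 0.503
12.68 q [ 0.32  0.17 -0.46  0.07 -0.78 -1.91] F shaft axes [-0.9  5.2  3.7] w 0.503 err in shaft axes [ 2.6 -0.9 -0.3]
('d cm', [-0.25, 0.09, -0.07], 'turn', [0.0, 1.5, -0.0], 'rows~', np.float64(0.2)) 1mm along shaft in tool: [-0.382 -0.     0.924]
time_s: 13.35
tool_pos: [565.3, -28.6, 247.9]
ee_rot: [-0.042, 2.982, 0.001]
wrist_force: [1.9, -0.2, 0.0]
gripper_width: 1.002
```

View pics/s14.png

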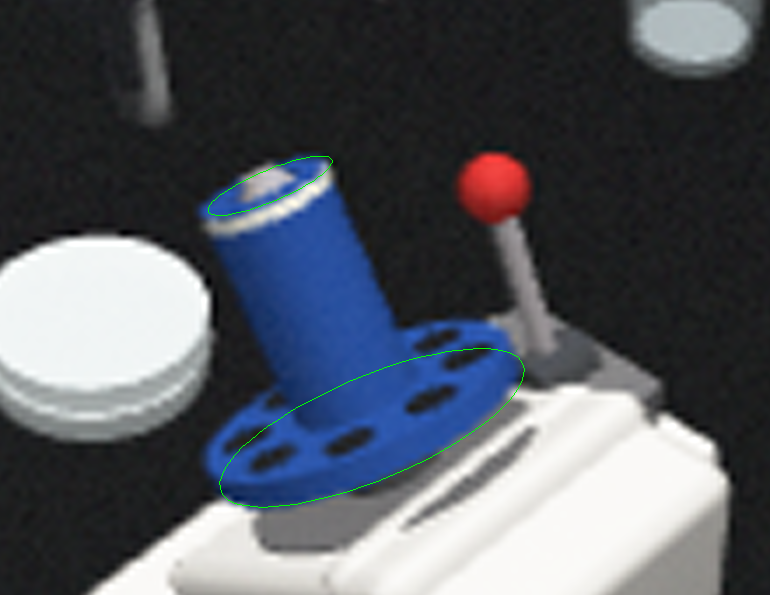

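View pics/w14.png

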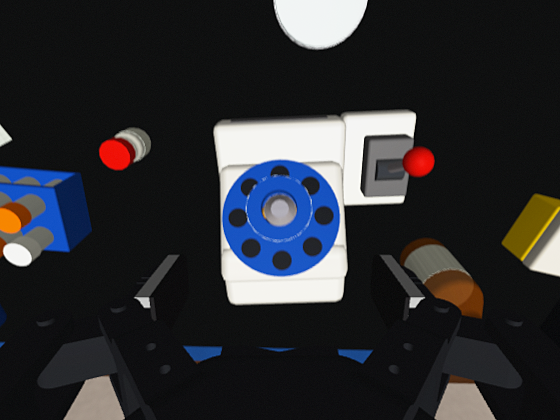

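View pics/t14.png

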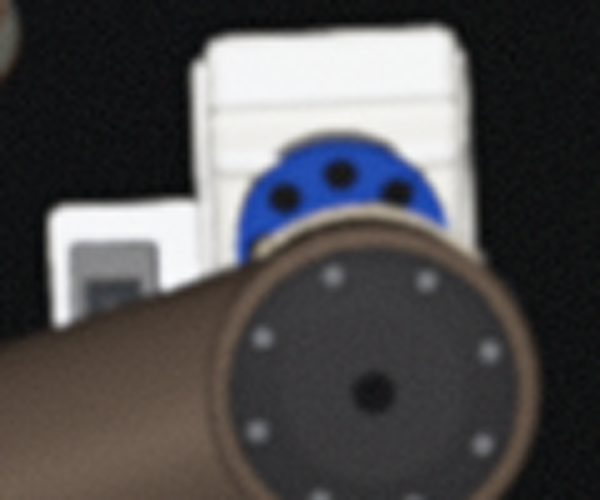

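```bash
cat > hf.py <<'E'
from h import *; from workcell import *
f=grab_frame("scene"); th=np.linspace(0,2*np.pi,72); E2=np.cross(AX,[0,1,0]); sh=np.array([-10,0,125.])
ring=lambda z,r,p: mix(MX,sh+(p[0]+z)*AX+p[1]*E2+p[2]*np.array([0,1,0])+r*(np.cos(th)[:,None]*(E2+0*AX)+np.sin(th)[:,None]*np.array([0,1,0])))
def sil(p):
    m=np.zeros((420,560),np.uint8)
    for A in([ring(0,55,p),ring(10,55,p)],[ring(10,22,p),ring(90,22,p)]):
        h=cv2.convexHull(proj(f,np.vstack(A)).astype(np.float32)); cv2.fillConvexPoly(m,np.round(h*256).astype(np.int32),255,cv2.LINE_AA,8)
    return cv2.GaussianBlur(m/255.,(0,0),.6)
im=f["img"].astype(int); b=((im[...,0]>im[...,2]+25)&(im[...,0]>55)).astype(np.uint8)
b&=cv2.dilate((sil([0,0,0])>.3).astype(np.uint8),np.ones((13,13)))
c,_=cv2.findContours(b,0,cv2.CHAIN_APPROX_NONE); o=np.zeros_like(b); cv2.drawContours(o,[max(c,key=cv2.contourArea)],-1,1,-1); o=cv2.GaussianBlur(o.astype(float),(0,0),.6)
r=minimize(lambda p:((sil(p)-o)**2).sum(),[0,0,0],method="Nelder-Mead",options=dict(initial_simplex=[[0,0,0],[5,0,0],[0,4,0],[0,0,4]])); print(r.x,r.fun)
for h in(-4,-2,0,2,4,6): print(h,round(((sil([h,0,0])-o)**2).sum(),1))
E
python3 hf.py; python3 - <<'E'
import cv2
a=cv2.imread("pics/w14.png")[150:290,210:350]; cv2.imwrite("pics/w14c.png",cv2.resize(a,None,fx=4,fy=4,interpolation=2))
E
```

```text
[-1.36145959  4.26343363  1.56002574] 121.38183737242657
-4 186.7
-2 150.9
0 135.8
2 154.3
4 207.9
6 274.2
```

View pics/w14c.png

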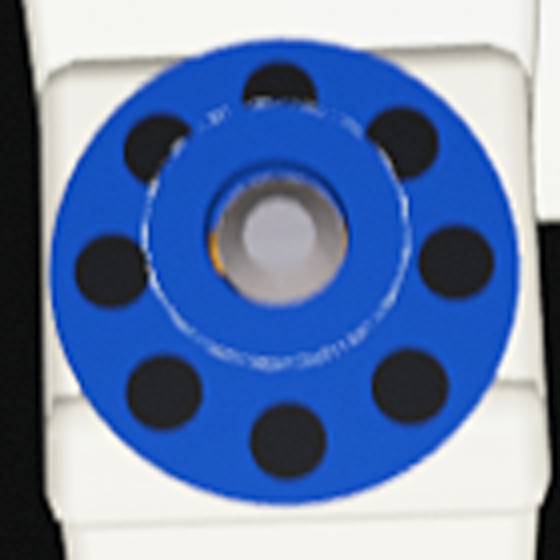

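The rotor fits the home pose: silhouette best at h≈0 to -1 mm, brass visible both sides of the shaft tip, and a force drop followed by a hard stop. Now for the switch.

```bash
python3 - <<'E'
from h import *; from workcell import *
s=sense(); T=np.load("pics/top0.npz")
hinge=np.array([-30,122,52.])
tp=lambda t: mix(MX,hinge+80*np.array([np.sin(t-.5),0,np.cos(t-.5)]))[0]
print("tip off",tp(0).round(1),"on",tp(1).round(1))
def ray(px,z):
    M=T["world_to_cam"]; d=M[:3,:3].T@np.array([(px[0]-T["cx"])/T["fx"],(px[1]-T["cy"])/T["fy"],1]); o=-M[:3,:3].T@M[:3,3]; return o+d*(z-o[2])/d[2]
print("bottle",ray((209,145),160).round(0))
st=mix(MX,mix([0,0,0],[hinge[0]-38.4-40,122,110]))[0]; en=mix(MX,[hinge[0]+38.4-24+3,122,108])[0]
print(st,en,delta(s,[st[0],st[1],210],rot(0))); print(s["q"].round(2))
E
```

```text
tip off [555.1  95.  122.2] on [631.8  97.3 122.2]
bottle [739. 189. 160.]
[515.06056163  93.86077693 110.        ] [610.81916177  96.6768912  108.        ] ('d cm', [5.43, 12.34, 3.15], 'turn', [0.0, 9.5, -0.1], 'rows~', np.float64(3.3))
[ 0.33  0.07 -0.36  0.06 -0.99 -1.9 ]
```

```bash
python3 -m creep '[[[0.5,1.5,-0.5],[0,2,0]],[[1.5,4,-0.5],[0,5,0]],[[3,7,0],[0,8,0]],[[4.5,10,1],[0,9.5,0]],[[5.4,12,2.5],[0,9.5,0]],[[5.4,12.3,3.2],[0,9.5,0]],[[5.4,12.3,3.2],[0,9.5,0]]]' 1 40
python3 - <<'E'
from h import *; from workcell import *
s=sense(); print(delta(s,[515,93.9,108],rot(0)),s["gripper_width"])
E
```

```text
time_s: 14.18
tool_pos: [514.1, 93.9, 206.2]
ee_rot: [0.048, -3.136, 0.004]
wrist_force: [0.5, 0.6, 0.1]
gripper_width: 0.005
('d cm', [-0.14, 0.02, 9.82], 'turn', [-0.1, -0.3, 0.1], 'rows~', np.float64(2.4)) 0.004815293741292671
```

```bash
python3 -m creep '[[[0,0,1],[0,0,0]],[[0,0,3],[0,0,0]],[[0,0,6],[0,0,0]],[[0,0,8.5],[0,0,0]],[[0,0,9.8],[0,0,0]],[[0,0,9.8],[0,0,0]],[[0,0,9.8],[0,0,0]]]'
python3 - <<'E'
from h import *; from workcell import *
s=sense(); print(delta(s,[610.8,96.7,108],rot(0)),s["wrist_force"])
f=grab_frame("scene"); a=f["img"][120:270,220:360]; cv2.imwrite("pics/s15.png",cv2.resize(a,None,fx=4,fy=4,interpolation=2))
E
```

```text
time_s: 14.77
tool_pos: [515.6, 92.3, 110.8]
ee_rot: [0.043, -3.139, 0.002]
wrist_force: [0.0, -0.2, 0.3]
gripper_width: -0.001
('d cm', [-9.53, 0.17, 0.26], 'turn', [-0.1, -0.1, -0.1], 'rows~', np.float64(2.3)) [ 0.02830797 -0.24145905  0.30736576]
```

View pics/s15.png

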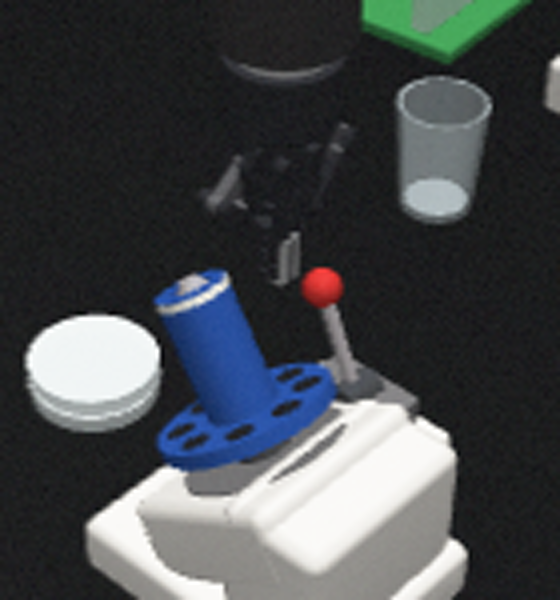

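The fingertips are lined up in front of the red ball at (322,287), so I'm pushing it toward the back.

```bash
python3 -m creep '[[[-1,0.1,0],[0,0,0]],[[-2.2,0.15,0],[0,0,0]],[[-3.4,0.15,0],[0,0,0]],[[-4.6,0.15,0],[0,0,0]],[[-5.8,0.15,0],[0,0,0]],[[-7,0.15,0.1],[0,0,0]],[[-8,0.15,0.1],[0,0,0]],[[-8.6,0.15,0.1],[0,0,0]]]'
python3 -m creep '[[[-0.3,0,0],[0,0,0]],[[-0.5,0,0],[0,0,0]],[[-0.6,0,0],[0,0,0]]]'
python3 - <<'E'
from h import *; from workcell import *
s=sense(); print(delta(s,[610.8,96.7,108],rot(0)),s["wrist_force"])
f=grab_frame("scene"); a=f["img"][120:270,220:360]; cv2.imwrite("pics/s16.png",cv2.resize(a,None,fx=4,fy=4,interpolation=2))
print(proj(f,[[555.1,95,122.2],[631.8,97.3,122.2]])); im=f["img"].astype(int); m=(im[...,2]>120)&(im[...,1]<90)&(im[...,0]<90); m[:, :280]=0; m[:150]=0;m[240:]=0;m[:,360:]=0
y,x=np.nonzero(m); print(x.mean(),y.mean())
E
```

```text
time_s: 15.48
tool_pos: [602.5, 97.3, 110.6]
ee_rot: [0.044, -3.14, 0.0]
wrist_force: [-18.3, 1.8, 8.6]
gripper_width: 0.004
time_s: 15.73
tool_pos: [602.6, 96.5, 109.7]
ee_rot: [0.043, -3.131, 0.003]
wrist_force: [-22.5, 3.7, 12.9]
gripper_width: 0.005
('d cm', [-0.82, -0.0, 0.16], 'turn', [-0.1, -0.6, -0.1], 'rows~', np.float64(0.2)) [-22.54656078   3.74425468  12.893671  ]
[[300.23403495 191.99270462]
 [322.65716605 205.97450292]]
321.4102564102564 204.2051282051282
```

View pics/s16.png

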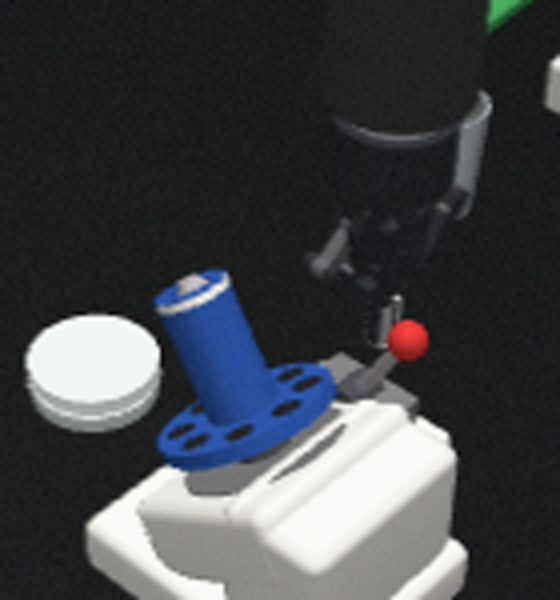

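The lever is on its stop: the push stalled at 22 N and the ball is at (321,204), against a prediction of (322,206). Retreating.

```bash
python3 -m creep '[[[0.8,0,0],[0,0,0]],[[2,0,-0.2],[0,0,0]],[[4,0,-1],[0,0,0]],[[6,0,-4],[0,0,0]],[[7,0,-8],[0,0,0]],[[8,0.5,-12],[0,0,0]],[[9,1,-15],[0,0,0]],[[9,1,-15],[0,0,0]]]'
python3 -m creep '[[[3,3,-1],[0,0,0]],[[6,6,-2],[0,0,0]],[[8,9,-2],[0,0,0]],[[9,10,-2],[0,0,0]],[[9,10,-2],[0,0,0]],[[9,10,-2],[0,0,0]]]'
python3 hf.py
python3 - <<'E'
from h import *; from workcell import *
print(sense()["wrist_force"].round(1))
f=grab_frame("scene"); cv2.imwrite("pics/s17.png",f["img"]); g=grab_frame("top"); cv2.imwrite("pics/t17.png",g["img"])
im=f["img"].astype(int); m=(im[...,2]>120)&(im[...,1]<90)&(im[...,0]<90); m[:, :280]=0; m[:150]=0;m[240:]=0;m[:,360:]=0
y,x=np.nonzero(m); print(x.mean(),y.mean())
E
```

```text
time_s: 16.45
tool_pos: [519.1, 106.2, 268.5]
ee_rot: [-0.047, 3.13, 0.007]
wrist_force: [0.3, -0.5, 0.2]
gripper_width: 0.002
time_s: 16.95
tool_pos: [424.0, 203.0, 281.0]
ee_rot: [-0.049, 3.14, 0.002]
wrist_force: [0.2, -0.5, -0.5]
gripper_width: 0.0
[-22.81792254  58.07258982  35.46174471] 84.69982133525878
-4 188.6
-2 152.3
0 136.0
2 153.2
4 206.2
6 272.3
[ 0.  -0.2 -0.7]
321.4102564102564 204.2051282051282
```

View pics/s17.png

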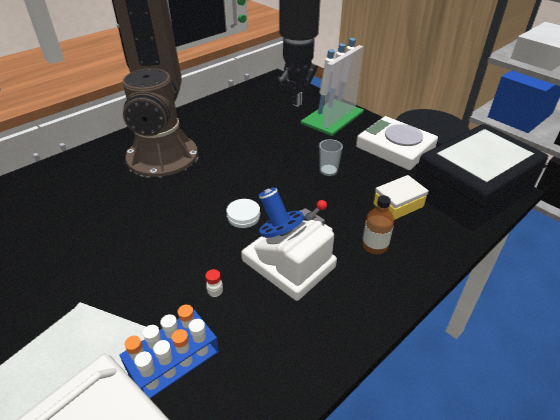

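View pics/t17.png

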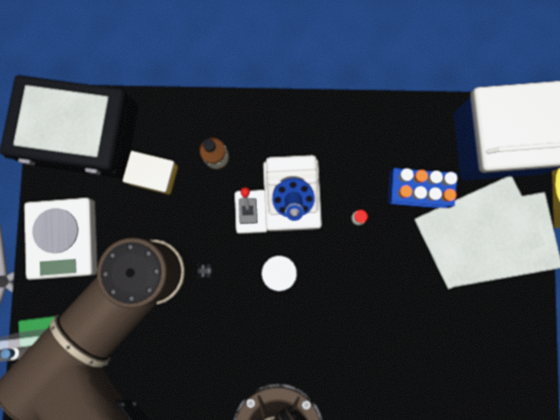

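```bash
python3 - <<'E'
from h import *; from workcell import *
th=np.linspace(0,2*np.pi,72); E2=np.cross(AX,[0,1,0]); sh=np.array([-10,0,125.]); t=[]
for n,h in(("scene",0),("top",0)):
    f=grab_frame(n); k=9; im=cv2.resize(f["img"],None,fx=k,fy=k,interpolation=2)
    for z,r in((0,55),(10,55),(90,22),(95,6)):
        P=mix(MX,sh+(h+z)*AX+r*(np.cos(th)[:,None]*E2+np.sin(th)[:,None]*np.array([0,1,0])))
        cv2.polylines(im,[np.int32((proj(f,P)+.5)*k)],True,(0,255,0),1)
    c=(proj(f,mix(MX,sh+40*AX))[0]*k).astype(int); t.append(im[c[1]-280:c[1]+280,c[0]-200:c[0]+200])
cv2.imwrite("pics/fin.png",np.hstack(t))
E
```

```text
(no output)
```

View pics/fin.png

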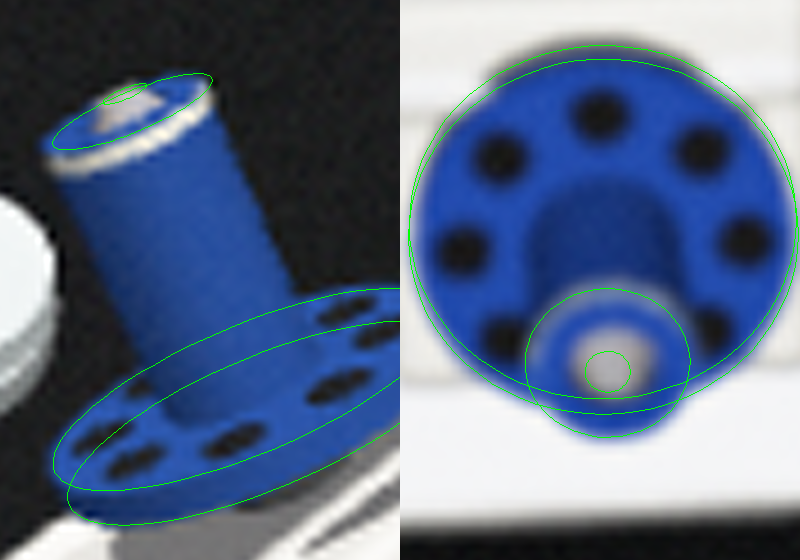

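Both fixed views match the home pose: the taper stands proud of the hub top, the disc sits on the collar and the lever is over. Handing in.

```bash
python3 -c "
from workcell import *
sign_off(); print(sense()['time_s'])"
```

```text
the job is handed in; nothing more can be done
the job is handed in; nothing more can be done
```

The rotor is on the shaft and released, and the switch lever is pushed over to its on side. I handed the job in at about 17.5 s, well inside the 66 s limit.

**First push:** with the tool along the shaft, the arm ran close to a joint limit part-way down. The hub jammed and the wrist read about 85 N, under the 120 N limit. I let go, since the balls hold the rotor where it is left, re-gripped the hub with a more upright tool, and slid it the rest of the way.

**Rotor checks:**
- **Click:** the resisting force fell from about 17 N to about 0 N near the bottom of the travel. I felt this rather than read the ball positions.
- **Stop:** it then met a hard stop at 32 N, at the computed home height.
- **Pictures:** both fixed cameras match the home pose to about 1–2 px (roughly 2–4 mm), with the shaft tip standing proud of the hub. Brass shows on both sides of the shaft.
- **Disagreement:** one free-position fit in the final check gave a nonsense answer. I ignored it; the same check with only the height varied was best at 0 mm.

**Switch:** the lever stalled on its stop at 22 N. After retreating, the red ball was at (321, 204) px against (323, 206) predicted, and had not moved.

**Bystanders:** by eye, everything else on the bench stands where it was. The arm was clear of everything, with the wrist force near zero.

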